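# Change the chamber's blank plate for the cover plate, held over its tapped holes

### The job

The blank plate on the vacuum chamber's mount is already unscrewed: lift it off, lean it at a slant against the plain front of the pump control unit with its end on the bench, and let go of it there. Then pick up the cover plate by its bow handle and finish while holding it, still and level, hovering about a finger's width (15 mm) clear above the bare mount, its four corner holes lined up over the tapped holes (either way round) so that each tapped hole shows whole through its hole, ready for the screws. Leave the dish, the screwdriver and the bottle alone.

Things in the scene. Friction and masses are not known exactly. Their poses are not given: they have to be found in the camera images.
- chamber: Vacuum chamber: fixed steel box, 220 (x) x 180 (y) mm, top 75 mm above the bench; valve and gauge (up to 90 mm high) on its +x face. On its middle a raised aluminium mount, 164 x 54 mm, 20 mm high (top at 95 mm), with slot opening, rubber seal and four tapped holes. Origin on the bench under the mount's middle; x along the mount's long side, z up.
- mount (a point): Centre of the mount's flat top, 95 mm above the bench; axes as the chamber's.
- blank: Blank plate: flat aluminium, 170 x 60 x 8 mm, about 220 g, a 12 mm hole in each corner, no handle. Starts lying loose on the mount, along it to 2 degrees, overhanging it 3 mm all round; its 60 mm width can be gripped from above, fingers beside the mount (20 mm free below it to the chamber's top). Origin: centre of its underside; x along the 170 mm, y along the 60 mm, z out of its top.
- controller: Pump control unit: fixed grey case, 110 deep x 150 wide x 100 mm high, controls on top, left or right of the chamber. Its plain upright front looks to the robot's side. Origin on the bench 70 mm in front of the front's middle; x points squarely at the front (plane x = 70 mm, top edge z = 100 mm), z up. Bench before it is free. Friction of metal on bench or case 0.55 to 0.72.
- cover: Cover plate: flat aluminium, 170 x 60 x 8 mm, about 300 g, a 12 mm hole in each corner, dark bow handle on its middle: bar 90 mm long (along x), 12 wide, 10 high, its centre 45 mm above the plate's underside, on legs at x = +-39 mm. Balanced under the bar's middle. Starts flat on the bench, on the chamber's other side from the unit. Origin: centre of its underside; x along the 170 mm, z up.
- hole0 (a point): Centre of a 12 mm corner hole of the cover plate at its underside, (+73, +18) mm along the cover's x and y.
- hole1 (a point): Centre of a 12 mm corner hole of the cover plate at its underside, (-73, +18) mm along the cover's x and y.
- hole2 (a point): Centre of a 12 mm corner hole of the cover plate at its underside, (-73, -18) mm along the cover's x and y.
- hole3 (a point): Centre of a 12 mm corner hole of the cover plate at its underside, (+73, -18) mm along the cover's x and y.
- tapped0 (a point): Centre of the mouth of a 5 mm tapped hole in the mount's top, (+73, +18) mm along the chamber's x and y.
- tapped1 (a point): Centre of the mouth of a 5 mm tapped hole in the mount's top, (-73, +18) mm along the chamber's x and y.
- tapped2 (a point): Centre of the mouth of a 5 mm tapped hole in the mount's top, (-73, -18) mm along the chamber's x and y.
- tapped3 (a point): Centre of the mouth of a 5 mm tapped hole in the mount's top, (+73, -18) mm along the chamber's x and y.
- dish: Bystander: steel dish of screws, 65 x 50 x 18 mm, on the bench near the robot. Origin under its centre.
- driver: Bystander: screwdriver with a black handle, lying on the bench near the robot. Origin under it.
- solvent: Bystander: white plastic bottle, 44 mm in diameter, 90 mm tall, upright on the bench near the robot. Origin under its centre.

How it is judged:
On the way:
1. the blank plate leans at a slant against the control unit, let go and at rest ((angle between blank's own z axis and vertical between 0.45 and 1.4 rad or angle between blank's own z axis and vertical between 1.74 and 2.69 rad) and contact force between blank and controller above 0.1 N and contact force between blank and chamber below 0.1 N and contact force between blank and the fingers below 0.1 N and x of blank in the frame of controller between -0.06 and 0.07 m and y of blank in the frame of controller between -0.09 and 0.09 m and height (world z) of blank between 0.015 and 0.09 m and linear speed of blank below 0.02 m/s), for 0.3 s.
At the end, for the whole second after the job is handed in: Cover held 5-30 mm above the mount, still, level to 0.08 rad, touching nothing else; two diagonal corner holes within 3.5 mm of tapped holes seen from above. Blank let go, at rest, touching the unit's front at 26-80 deg (within 130 mm before it, 90 mm of its middle), off the chamber (all of step 1 and z of cover in the frame of mount between 0.005 and 0.03 m and angle between cover's own z axis and vertical below 0.08 rad and ((horizontal distance between hole0 and tapped0 below 0.0035 m and horizontal distance between hole2 and tapped2 below 0.0035 m) or (horizontal distance between hole0 and tapped2 below 0.0035 m and horizontal distance between hole2 and tapped0 below 0.0035 m)) and contact force between cover and the fingers above 1 N and contact force between cover and chamber below 0.1 N and contact force between cover and blank below 0.1 N and contact force between cover and controller below 0.1 N and linear speed of cover below 0.015 m/s and angular speed of cover below 0.15 rad/s); the arm keeps its last pose, push and grip.
It fails at once if the dish of screws is moved by more than 30 mm (distance of dish from where it was at the start of the episode above 0.03 m).
It fails at once if the screwdriver is moved by more than 30 mm (distance of driver from where it was at the start of the episode above 0.03 m).
It fails at once if the bottle is moved by more than 30 mm (distance of solvent from where it was at the start of the episode above 0.03 m).
It also fails if it takes over 72 s, if anything falls off the work surface, if the arm or the gripper's body presses on something with over 40 N, if the wrist force passes 120 N, or if a joint passes its speed limit or range.

### The arm

A 7-joint arm with a two-finger parallel gripper is mounted at the origin on the work surface. World frame = base frame: x ahead of the robot, y to its left, z up, the work surface at z = 0. Lengths are in m, angles in rad, forces in N, time in s.
With the tool pointing down it reaches from about 0.4 to 0.85 m from the base axis. Payload 10.4 kg.
Tool frame: the origin (TCP) lies midway between the tips of the shut fingers; the grasp point (between the pads) lies 19 mm behind it; x points along the fingers, z is the direction in which the jaws open and shut, and the axes are right-handed (so a half turn about x gives the same grasp; the last joint's range is limited). The gripper opens to 87 mm and grips with 3 to 60 N. Pads are 19 mm wide; open, the fingers measure 117 mm over their backs; the gripper's body (75 mm by 190 mm) begins 51 mm behind the grasp point.
Start: joints at [1.129, 0.332, -0.065, 1.46, 0.022, 1.35, -0.088], TCP at [0.254, -0.571, 0.2] pointing down, gripper open.
Joint ranges: [-2.6, 2.6], [-0.5, 2.12], [-1.47, 1.34], [0.16, 2.42], [-1.27, 4.41], [0.06, 2.06], [-2.6, 2.6]. Speed limits (rad/s): [2.22, 2.22, 2.79, 2.79, 3.14, 3.14, 3.14].

### API

Orientations are given as a unit quaternion [x, y, z, w].
In Python, from bench import read_state, camera, camera_params, close_job gives the robot as it stands.
- The arm moves only by the tool arm_command, never from a script. Its argument "targets" is a list of rows, each a list of 7 numbers: the closure in counts, from 0 (fully open) to 255 (shut), then the shift along the tool's x, y, z in mm, then the turn, a rotation vector about the tool's x, y, z in rad. A call has 1 to 10 rows; each row is the pose to reach, as a shift and turn from the pose commanded when the call began, along the tool's axes at that moment; what a row does not reach only later rows make up. A row lasts 1/10 s, in which the tool goes at most 50 mm and 8.59 degrees, less where a joint would pass 70% of its speed; a pose out of reach is approached as far as the arm can. A call with a gripper value outside its range is refused whole. The fingers move at their own pace and stop on an object; "newtons" is the grip in N (left out, the last holds). Time passes only in rows, so rows that repeat a pose let the fingers close. It gives the time, the measured TCP pose, the force and the opening at its end, in the units of the state.
- read_state(): the state, without advancing time (a new reading comes with each control period).
- camera(name): name is "side" or "top" or "wrist"; returns the picture (480x640x3 uint8, red, green, blue); there is no depth.
- camera_params(name): a dict with "intrinsics" (3x3 intrinsics, pixels), "dist" ([k1, k2, p1, p2, k3] as OpenCV has them; the pictures are not rectified), "xyz" and "orientation" of the camera in the world; the wrist camera has in their place "mount" (4x4, takes a point from camera to tool coordinates, whose origin is the TCP and whose axes are the tool frame's). Camera axes: x right, y down, z forward; pixel columns grow to the right and rows downward; lengths in m; the calibration is good to about 2 mm. A picture is of the moment at which its call begins: read the wrist's pose just before it. camera_params takes no time and is no camera call.
- close_job(): hands the job in, once; it reports no verdict.
The state is a dict: "time": time; "joint_positions": joint angles; "joint_vel": joint speeds; "joint_torque": joint torques, N m; "ee_pos": TCP position; "eef_rot": TCP orientation; "ft_force": force on the tool from outside, world axes, zero at the start; "torque": the same for the moment, N m; "width": finger opening in m.
Only numpy, scipy, OpenCV 4.12 (cv2) and the standard library are available. Lean on these libraries where they do the work, as an engineer would, in place of code of your own. Each camera call takes 0.05 s, during which the arm holds its last target.

## Working session

There is one attempt and no reset: what is moved stays moved. The work goes in short steps, Python scripts to look and compute and a tool call to move; the robot and the scene stay as the last step left them, time stands still between calls to the robot, and variables do not carry over. Pictures are saved under pics/ and viewed, and the job is handed in when it is done.

Besides the shell and the picture viewer there is one more tool, called after "Request:" by a JSON object that holds its "api" and its "payload". arm_command: Moves the arm, as the interface text tells. Its arguments: {"type":"object","properties":{"targets":{"type":"array"},"newtons":{"type":"number"}},"required":["targets"]}

```bash
ls; mkdir -p pics; python3 - <<'E'
from bench import *
import cv2
s=read_state(); print({k:s[k] for k in ('time','ee_pos','eef_rot','width','joint_positions')})
for n in ('side','top','wrist'):
    cv2.imwrite(f'pics/a_{n}.png',camera(n)[:,:,::-1]); p=camera_params(n); print(n,p)
E
```

```text
pics
{'time': 0.0, 'ee_pos': array([ 0.25400232, -0.57058566,  0.19874777]), 'eef_rot': array([ 0.38537625,  0.59347343, -0.38485572,  0.59258797]), 'width': 0.08698238104062139, 'joint_positions': array([ 1.12937818,  0.33287479, -0.06471964,  1.46095059,  0.02160266,
        1.34991564, -0.08847317])}
side {'intrinsics': array([[593.81331625,   0.        , 320.4479791 ],
       [  0.        , 593.81331625, 236.85297761],
       [  0.        ,   0.        ,   1.        ]]), 'dist': array([0.05921645, 0.        , 0.        , 0.        , 0.        ]), 'xyz': array([0.06185041, 0.56270284, 0.92042049]), 'orientation': array([-0.31480904,  0.88542945, -0.32286449,  0.11255432])}
top {'intrinsics': array([[511.3659819 ,   0.        , 316.28849288],
       [  0.        , 511.3659819 , 237.31164816],
       [  0.        ,   0.        ,   1.        ]]), 'dist': array([-0.14820584,  0.        ,  0.        ,  0.        ,  0.        ]), 'xyz': array([ 0.28308423, -0.00506757,  1.25813611]), 'orientation': array([ 0.7396619 , -0.66533912,  0.06583642, -0.07674427])}
wrist {'intrinsics': array([[347.85006098,   0.        , 328.71827482],
       [  0.        , 347.85006098, 238.92454112],
       [  0.        ,   0.        ,   1.        ]]), 'dist': array([-0.05298636,  0.        ,  0.        ,  0.        ,  0.        ]), 'mount': array([[-5.94096923e-04, -2.57763641e-01,  9.66207821e-01,
        -1.85419629e-01],
       [ 2.87200837e-04, -9.66207995e-01, -2.57763511e-01,
         6.98498334e-02],
       [ 9.99999782e-01,  1.24359186e-04,  6.48051130e-04,
         2.90780300e-04],
       [ 0.00000000e+00,  0.00000000e+00,  0.00000000e+00,
         1.00000000e+00]])}
```

View pics/a_side.png

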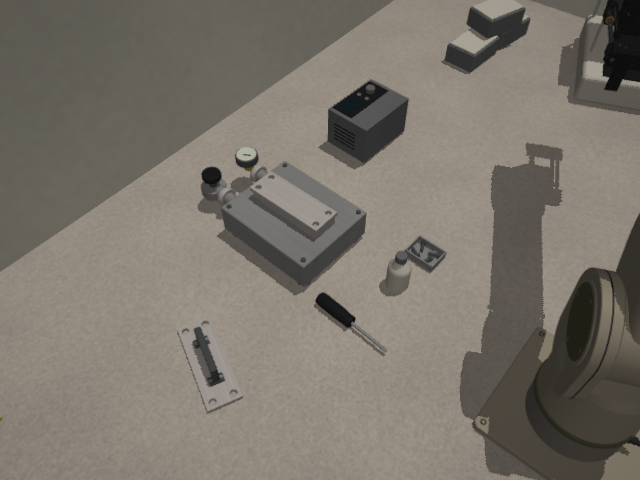

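View pics/a_top.png

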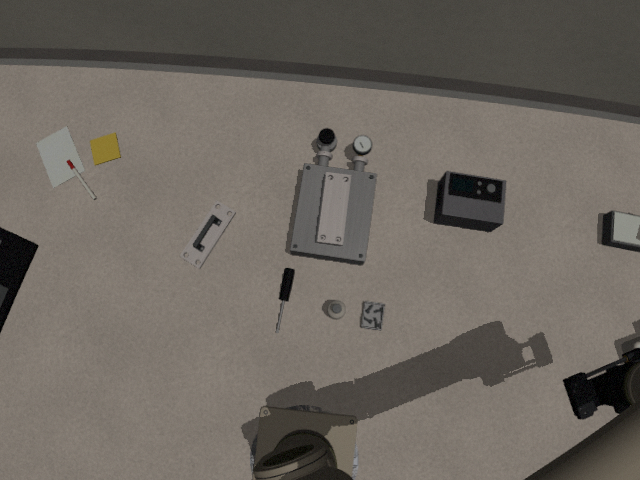

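View pics/a_wrist.png

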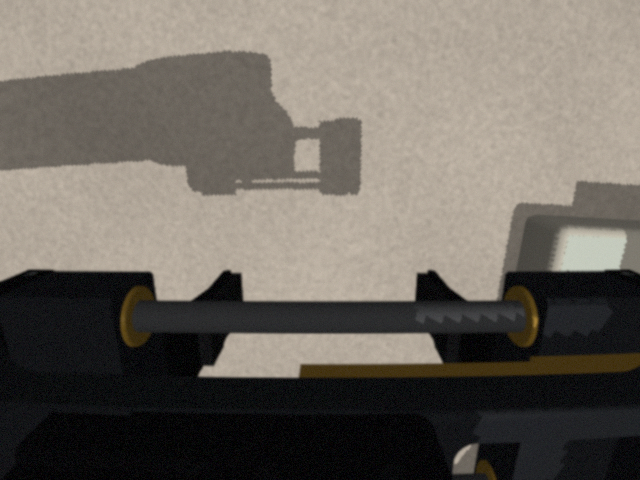

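Top view: chamber at the middle with the blank on it (col ~334, row ~208), the control unit on the right (470, 200), the cover on the left (209, 235). The bystanders lie between these and the robot. I'll enlarge this to measure.

```bash
cat > h.py <<'E'
import numpy as np, cv2
from scipy.spatial.transform import Rotation as R
from bench import *
def cam(n,state=None):
    p=camera_params(n)
    if 'mount' in p:
        M=np.array(p['mount']); T=np.eye(4); T[:3,:3]=R.from_quat(state['eef_rot']).as_matrix(); T[:3,3]=state['ee_pos']
        W=T@M
        return p['intrinsics'],p['dist'],W[:3,3],W[:3,:3]
    return p['intrinsics'],p['dist'],np.array(p['xyz']),R.from_quat(p['orientation']).as_matrix()
def ray(c,px):
    u=cv2.undistortPoints(np.array(px,float).reshape(-1,1,2),c[0],c[1]).reshape(-1,2)
    d=np.c_[u,np.ones(len(u))]@c[3].T
    return c[2],d
def atz(c,px,z):
    o,d=ray(c,px); t=(np.asarray(z)-o[2])/d[:,2]; return o+d*t[:,None]
def proj(c,P):
    P=np.atleast_2d(P); Rcw=c[3].T
    return cv2.projectPoints(np.array(P,float),cv2.Rodrigues(Rcw)[0],-Rcw@c[2],c[0],c[1])[0].reshape(-1,2)
def crop(src,dst,x0,y0,x1,y1,k):
    im=cv2.imread(src)[y0:y1,x0:x1]; cv2.imwrite(dst,cv2.resize(im,None,fx=k,fy=k,interpolation=cv2.INTER_CUBIC))
E
python3 - <<'E'
from h import *
crop('pics/a_top.png','pics/b1.png',285,155,385,270,5)
crop('pics/a_top.png','pics/b2.png',170,195,250,275,7)
crop('pics/a_top.png','pics/b3.png',425,160,515,240,7)
crop('pics/a_side.png','pics/b4.png',215,150,375,285,5)
crop('pics/a_side.png','pics/b5.png',320,75,415,165,6)
E
```

```text
(no output)
```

View pics/b1.png

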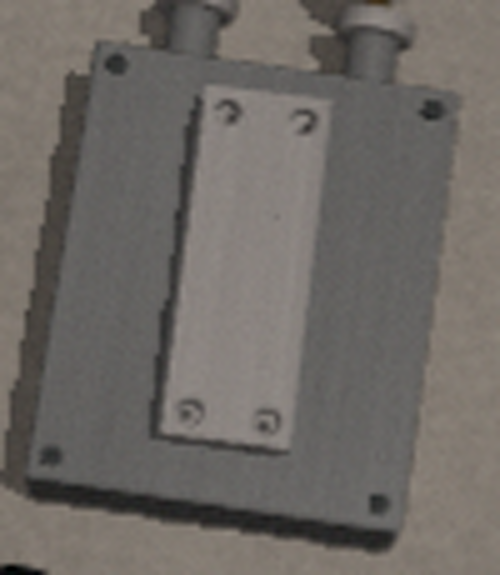

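View pics/b2.png

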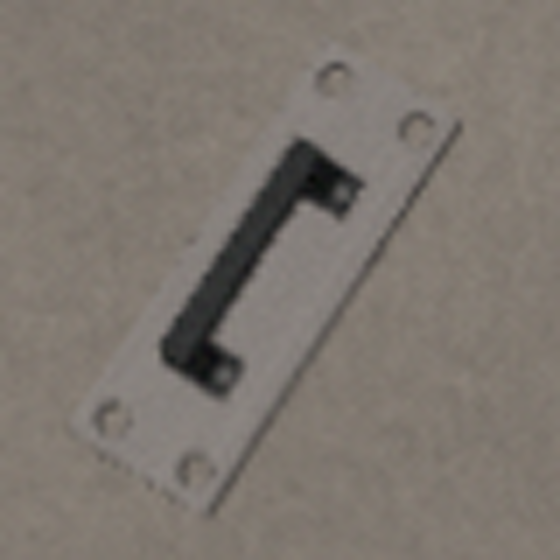

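View pics/b3.png

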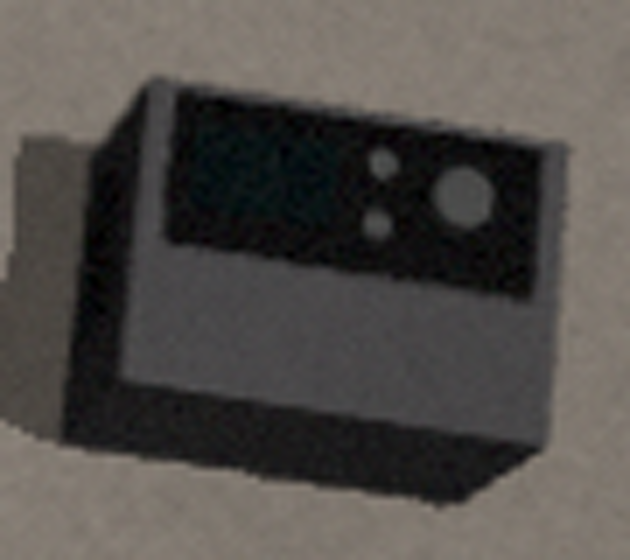

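View pics/b4.png

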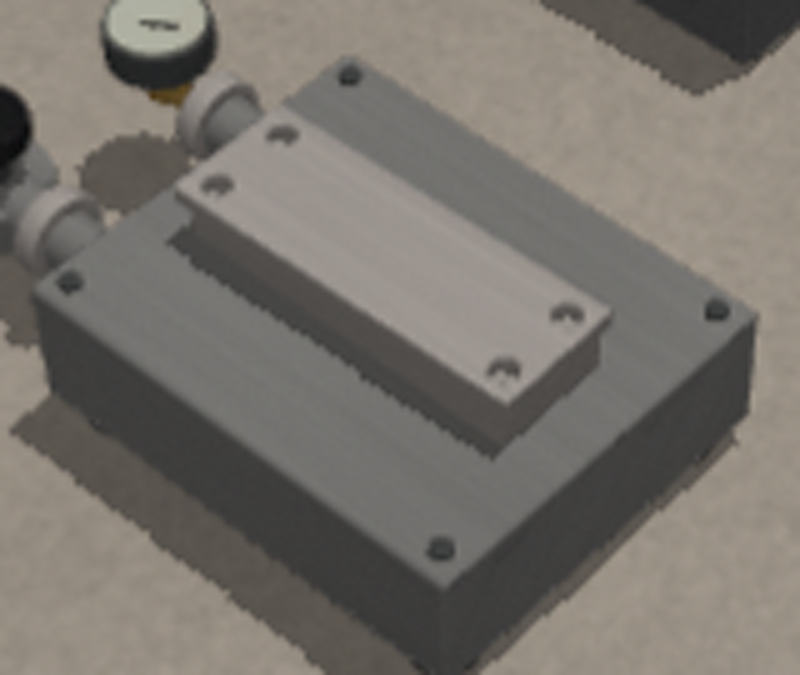

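View pics/b5.png

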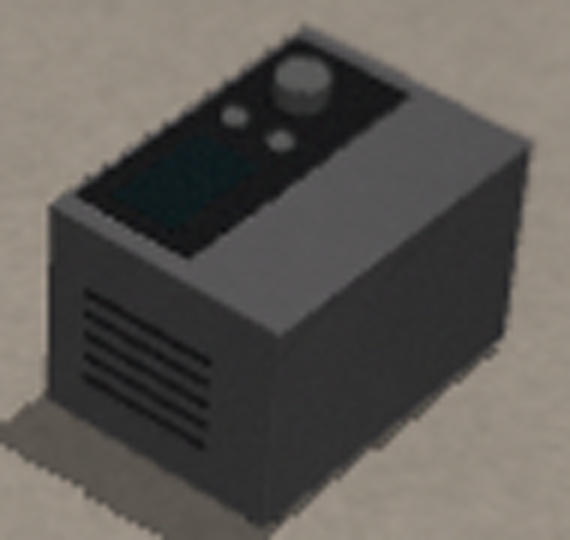

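```bash
cat > m.py <<'E'
from h import *
T=cam('top');S=cam('side')
def pts(c,l,ox,oy,k,z): 
    l=np.array(l,float); return atz(c,(l+.5)/k-.5+[ox,oy],z)
def rep(n,P):
    P=P[:,:2]; c=P.mean(0); a=(P[0]+P[1]-P[2]-P[3])/2; b=(P[0]+P[3]-P[1]-P[2])/2
    print(n,'c',c.round(4),'L',np.linalg.norm(a).round(4),'W',np.linalg.norm(b).round(4),'angL',np.degrees(np.arctan2(a[1],a[0])).round(2),'angW',np.degrees(np.arctan2(b[1],b[0])).round(2))
A=(285,155,5);B=(170,195,7);C=(425,160,7);D=(215,150,5);E=(320,75,6)
rep('blankT',pts(T,[(203,87),(333,100),(292,451),(160,435)],*A,.103))
rep('blankholesT',pts(T,[(228,112),(303,122),(267,422),(191,412)],*A,.103))
rep('blankS',pts(S,[(177,192),(278,107),(610,313),(508,405)],*D,.103))
rep('chT',pts(T,[(97,42),(458,95),(395,530),(28,482)],*A,.075))
rep('chS',pts(S,[(35,292),(348,57),(757,318),(443,583)],*D,.075))
rep('coverT',pts(T,[(330,40),(462,122),(210,515),(75,428)],*B,.008))
rep('coverhT',pts(T,[(335,79),(417,128),(197,468),(112,418)],*B,.008))
rep('ctT',pts(T,[(155,78),(567,145),(546,447),(122,382)],*C,.1))
rep('ctS',pts(S,[(50,203),(303,25),(530,147),(278,335)],*E,.1))
print(pts(T,[(546,447),(122,382)],*C,.1),pts(S,[(530,147),(278,335)],*E,.1))
print(pts(T,[(62,440),(445,503)],*C,0),pts(S,[(265,527),(505,335)],*E,0))
print('dish',atz(T,[(373,316)],.018),'bottle',atz(T,[(337,310)],.09),'driver',atz(T,[(289,270),(278,330)],.01))
E
python3 m.py
```

```text
blankT c [ 0.5929 -0.0083] L 0.1702 W 0.0616 angL -0.98 angW 89.53
blankholesT c [ 0.5932 -0.0084] L 0.1461 W 0.0356 angL -1.06 angW 88.24
blankS c [ 0.5904 -0.0094] L 0.1684 W 0.0593 angL -1.1 angW 90.37
chT c [ 0.5918 -0.0081] L 0.2186 W 0.1758 angL -2.64 angW 87.87
chS c [ 0.5891 -0.0092] L 0.2159 W 0.1754 angL -2.49 angW 87.23
coverT c [0.5182 0.3   ] L 0.1676 W 0.059 angL -24.95 angW 64.22
coverhT c [0.5189 0.3016] L 0.1459 W 0.0363 angL -25.08 angW 65.82
ctT c [ 0.6564 -0.3391] L 0.1088 W 0.1468 angL -2.92 angW 87.28
ctS c [ 0.6537 -0.3393] L 0.1094 W 0.146 angL -3.89 angW 86.68
[[ 0.59873648 -0.40990926  0.1       ]
 [ 0.60539133 -0.26273448  0.1       ]] [[ 0.59453466 -0.40816419  0.1       ]
 [ 0.60377337 -0.26298848  0.1       ]]
[[ 0.60908622 -0.26409742  0.        ]
 [ 0.60078313 -0.40732101  0.        ]] [[ 6.08036264e-01 -2.71266407e-01 -1.11022302e-16]
 [ 6.00191917e-01 -4.20291498e-01  0.00000000e+00]]
dish [[ 0.35742812 -0.12877037  0.018     ]] bottle [[ 0.35826087 -0.0388376   0.09      ]] driver [[0.4485332  0.08608303 0.01      ]
 [0.30021121 0.09574649 0.01      ]]
```

```bash
python3 - <<'E'
from h import *
s=read_state(); Rm=R.from_quat(s['eef_rot']).as_matrix(); print(Rm.round(3), s['time'])
# target: down, z -> along blank y dir
def tgt(ang,sgn):
    a=np.radians(ang); z=sgn*np.array([-np.sin(a),np.cos(a),0]); x=np.array([0,0,-1.]); return np.c_[x,np.cross(z,x),z]
for sg in (1,-1):
    T=tgt(-1,sg); print(sg,R.from_matrix(Rm.T@T).as_rotvec(), 'shift mm', Rm.T@(np.array([.5915,-.009,.25])-s['ee_pos'])*1000)
E
```

```text
[[-0.     0.914  0.407]
 [ 0.001  0.407 -0.914]
 [-1.    -0.    -0.001]] 0.15
1 [-2.70534452e+00 -3.63672186e-04 -1.48119896e-03] shift mm [ -50.66275732  536.72695365 -375.97477022]
-1 [ 4.36247726e-01 -1.07759519e-03  2.64577149e-04] shift mm [ -50.66275732  536.72695365 -375.97477022]
```

Request:
{"api": "arm_command", "payload": {"targets": [[0, -50, 537, -376, 0.436, 0, 0], [0, -50, 537, -376, 0.436, 0, 0], [0, -50, 537, -376, 0.436, 0, 0], [0, -50, 537, -376, 0.436, 0, 0], [0, -50, 537, -376, 0.436, 0, 0], [0, -50, 537, -376, 0.436, 0, 0], [0, -50, 537, -376, 0.436, 0, 0], [0, -50, 537, -376, 0.436, 0, 0], [0, -50, 537, -376, 0.436, 0, 0], [0, -50, 537, -376, 0.436, 0, 0]]}}

```text
time: 1.15
ee_pos: [0.5101, -0.1444, 0.2376]
eef_rot: [-0.504, -0.496, 0.504, -0.496]
ft_force: [1.6, -0.3, -0.6]
width: 0.0875
```

```bash
cat >> h.py <<'E'
def down(ang,sgn=-1,tilt=0):
    a=np.radians(ang); z=sgn*np.array([-np.sin(a),np.cos(a),0]); x=np.array([0,0,-1.])
    M=np.c_[x,np.cross(z,x),z]
    return M@R.from_rotvec([0,0,np.radians(tilt)]).as_matrix()
def go(pos,M,s=None):
    s=s or read_state(); Rm=R.from_quat(s['eef_rot']).as_matrix()
    print('t',round(s['time'],2),'pos',s['ee_pos'].round(4),'vel',np.abs(s['joint_vel']).max().round(3),'shift',(Rm.T@(np.array(pos)-s['ee_pos'])*1000).round(1),'rot',R.from_matrix(Rm.T@M).as_rotvec().round(4))
E
python3 - <<'E'
from h import *
go([.5915,-.009,.25],down(-1))
E
```

```text
t 1.15 pos [ 0.5101 -0.1444  0.2376] vel 1.009 shift [ -12.5   79.  -136.8] rot [ 0.      0.0003 -0.0002]
```

Request:
{"api": "arm_command", "payload": {"targets": [[0, -12, 79, -137, 0, 0, 0], [0, -12, 79, -137, 0, 0, 0], [0, -12, 79, -137, 0, 0, 0], [0, -12, 79, -137, 0, 0, 0], [0, -12, 79, -137, 0, 0, 0]]}}

```text
time: 1.65
ee_pos: [0.5912, -0.0082, 0.2488]
eef_rot: [0.503, 0.497, -0.503, 0.496]
ft_force: [-0.4, -0.3, -0.3]
width: 0.0873
```

```bash
python3 - <<'E'
from h import *
go([.5915,-.009,.25],down(-1))
s=read_state()
cv2.imwrite('pics/c_w.png',camera('wrist')[:,:,::-1]); s2=read_state(); print(s2['ee_pos']-s['ee_pos'])
c=cam('wrist',s)
# overlay predicted blank corners / holes
im=cv2.imread('pics/c_w.png')
a=np.radians(-1); e=np.array([np.cos(a),np.sin(a)]); f=np.array([-e[1],e[0]])
for l,w in ((85,30),(-85,30),(-85,-30),(85,-30),(73,18),(-73,18),(-73,-18),(73,-18)):
    P=np.r_[np.array([.5915,-.009])+e*l/1e3+f*w/1e3,.103]; p=proj(c,P)[0]; print(p.round(1))
    cv2.drawMarker(im,tuple(int(v) for v in p),(0,0,255),0,8)
cv2.imwrite('pics/c_w2.png',im)
E
```

```text
t 1.65 pos [ 0.5912 -0.0082  0.2488] vel 0.047 shift [-1.2  0.4  0.8] rot [ 0.0041 -0.001   0.0008]
[-4.38279686e-04 -2.35203013e-03  3.29944504e-05]
[296.5 129.1]
[299.6 300.6]
[357.5 300.8]
[362.2 129.4]
[309.8 142.6]
[311.1 289.9]
[346.1 290. ]
[348.8 142.8]
```

View pics/c_w2.png

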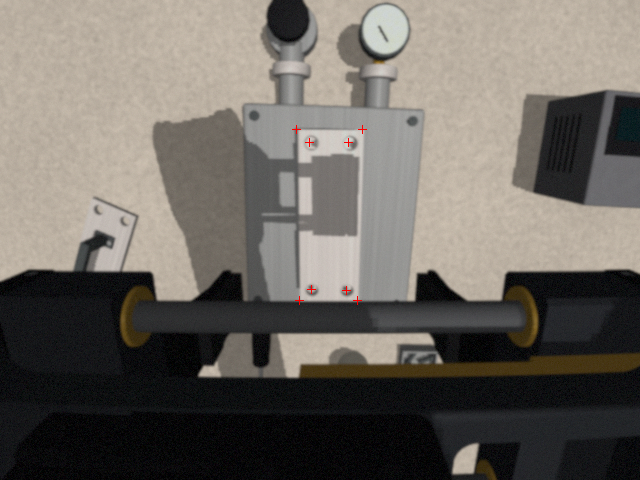

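The wrist view agrees with the estimate: the blank's predicted corners and holes fall within about 1 px. Next I descend and grip.

```bash
python3 - <<'E'
from h import *
go([.5915,-.009,.081],down(-1))
E
```

```text
t 1.7 pos [ 0.5907 -0.0106  0.2488] vel 0.033 shift [167.8   0.9  -1.6] rot [0.0011 0.0002 0.0009]
```

Request:
{"api": "arm_command", "payload": {"targets": [[0, 30, 1, -1.5, 0.001, 0, 0], [0, 70, 1, -1.5, 0.001, 0, 0], [0, 110, 1, -1.5, 0.001, 0, 0], [0, 140, 1, -1.5, 0.001, 0, 0], [0, 160, 1, -1.5, 0.001, 0, 0], [0, 167, 1, -1.5, 0.001, 0, 0], [0, 167, 1, -1.5, 0.001, 0, 0]]}}

```text
time: 2.4
ee_pos: [0.5912, -0.0108, 0.0819]
eef_rot: [-0.505, -0.495, 0.506, -0.495]
ft_force: [0.0, -0.1, -0.5]
width: 0.0867
```

Request:
{"api": "arm_command", "payload": {"targets": [[255, 0, 0, 0, 0, 0, 0], [255, 0, 0, 0, 0, 0, 0], [255, 0, 0, 0, 0, 0, 0], [255, 0, 0, 0, 0, 0, 0], [255, 0, 0, 0, 0, 0, 0], [255, 0, 0, 0, 0, 0, 0]], "newtons": 40}}

```text
time: 3.0
ee_pos: [0.592, -0.0091, 0.0825]
eef_rot: [0.505, 0.495, -0.504, 0.496]
ft_force: [0.0, 0.5, 0.1]
width: 0.0471
```

```bash
python3 - <<'E'
from h import *
s=read_state();print(s['width'],s['ee_pos'],s['ft_force'])
a=camera('side'); b=camera('wrist'); print(read_state()['width'])
im=a[140:290,200:400]; cv2.imwrite('pics/d_s.png',cv2.resize(im,None,fx=4,fy=4,interpolation=2)[:,:,::-1]); cv2.imwrite('pics/d_w.png',b[:,:,::-1])
E
```

```text
0.047059105655609335 [ 0.59196031 -0.00906726  0.08247414] [0.00714805 0.5328563  0.10064059]
0.03890097677191417
```

View pics/d_s.png

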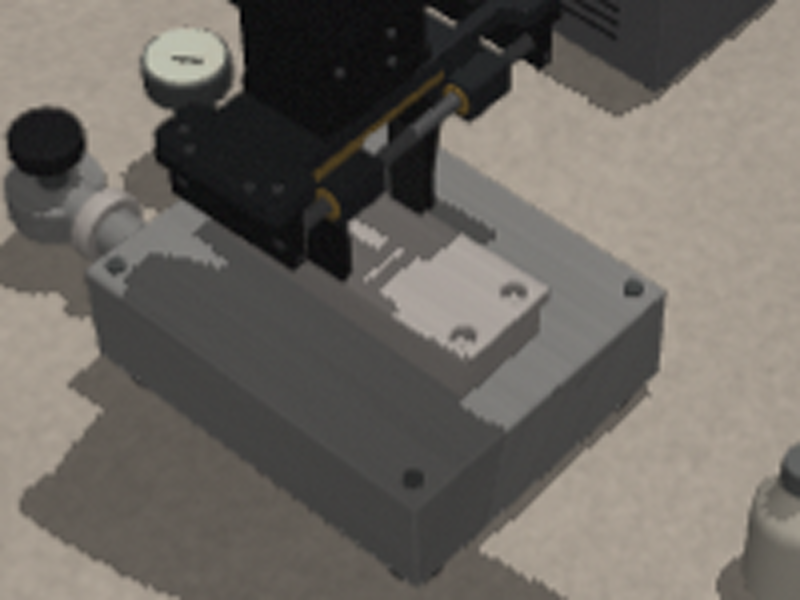

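View pics/d_w.png

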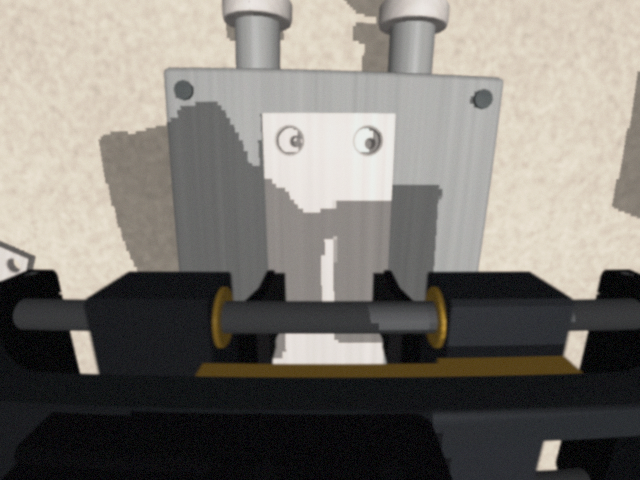

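```bash
python3 - <<'E'
from h import *
s=read_state();print(s['time'],s['width'],s['ee_pos'])
Rm=R.from_quat(s['eef_rot']).as_matrix()
c=cam('wrist',s);S=cam('side')
a=np.radians(-1); e=np.array([np.cos(a),np.sin(a)]); f=np.array([-e[1],e[0]])
iw=cv2.imread('pics/d_w.png')
ims=camera('side')[:,:,::-1].copy(); imw=camera('wrist')[:,:,::-1].copy()
print(read_state()['width'])
for l,w in ((73,18),(73,-18)):
    P=np.r_[np.array([.5915,-.009])+e*l/1e3+f*w/1e3,.103]; p=proj(c,P)[0]; print('hole',p.round(1))
for z in (.03,-.03,.02,-.02):
  for x in (0,-.019):
    P=s['ee_pos']+Rm@[x,0,z]; print('tip',x,z,P.round(3),proj(S,P)[0].round(1),proj(c,P)[0].round(1))
    cv2.drawMarker(ims,tuple(int(v) for v in proj(S,P)[0]),(0,0,255),0,4)
cv2.imwrite('pics/e_s.png',cv2.resize(ims[140:290,200:400],None,fx=4,fy=4,interpolation=2)); cv2.imwrite('pics/e_w.png',imw)
E
```

```text
3.1 0.03890097677191417 [ 0.59192554 -0.00908244  0.08237988]
0.03118634413598851
hole [288.2 140.9]
hole [366.7 140.8]
tip 0 0.03 [ 0.591 -0.039  0.082] [302.3 198.2] [380.6 274. ]
tip -0.019 0.03 [ 0.591 -0.039  0.101] [302.1 191.4] [386. 287.]
tip 0 -0.03 [0.592 0.021 0.082] [281.5 215.7] [275. 274.]
tip -0.019 -0.03 [0.592 0.021 0.101] [281.  208.9] [269.6 287. ]
tip 0 0.02 [ 0.592 -0.029  0.082] [298.9 201.1] [363.1 274. ]
tip -0.019 0.02 [ 0.592 -0.029  0.101] [298.7 194.2] [366.6 287. ]
tip 0 -0.02 [0.592 0.011 0.082] [285.  212.7] [292.6 274. ]
tip -0.019 -0.02 [0.592 0.011 0.101] [284.6 205.9] [288.9 287.1]
```

View pics/e_s.png

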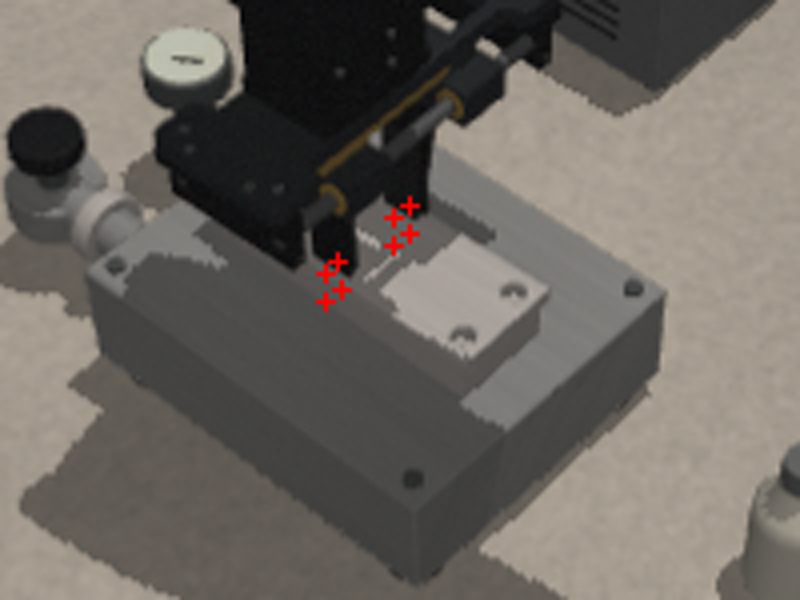

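View pics/e_w.png

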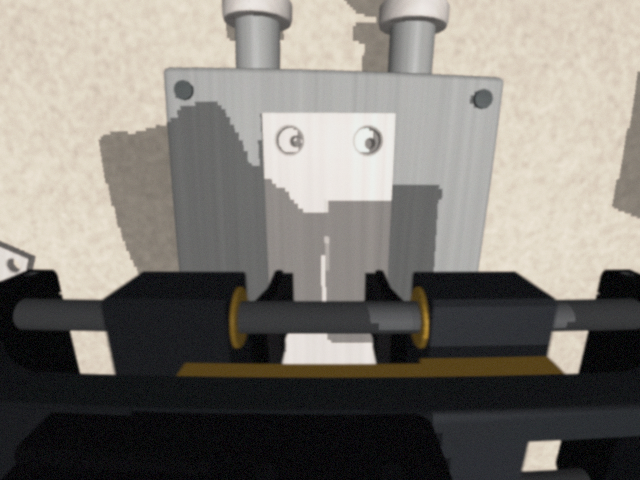

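The fingers passed above the plate: their tips sit about 20 mm higher than the pose says. I'll open again and measure the tip offset against the opening.

Request:
{"api": "arm_command", "payload": {"targets": [[0, 0, 0, 0, 0, 0, 0], [0, -30, 0, 0, 0, 0, 0], [0, -60, 0, 0, 0, 0, 0], [0, -60, 0, 0, 0, 0, 0], [0, -60, 0, 0, 0, 0, 0]]}}

```text
time: 3.7
ee_pos: [0.5922, -0.0091, 0.1428]
eef_rot: [0.505, 0.495, -0.504, 0.496]
ft_force: [0.2, -1.4, -0.8]
width: 0.0628
```

```bash
python3 - <<'E'
from h import *
s=read_state();print(s['time'],s['width'],s['ee_pos'],s['ft_force'])
ims=camera('side')[:,:,::-1].copy(); imw=camera('wrist')[:,:,::-1].copy()
Rm=R.from_quat(s['eef_rot']).as_matrix(); S=cam('side'); w=s['width']/2
cv2.imwrite('pics/f_s0.png',cv2.resize(ims[80:230,200:400],None,fx=4,fy=4,interpolation=2))
for x in (0,-.01,-.02):
  for y in(-.0095,.0095):
   for z in (w,-w):
    p=proj(S,s['ee_pos']+Rm@[x,y,z])[0]
    ims[int(round(p[1])),int(round(p[0]))]=(0,0,255) if x==0 else (0,255,0) if x==-.01 else (255,255,0)
cv2.imwrite('pics/f_s.png',cv2.resize(ims[80:230,200:400],None,fx=4,fy=4,interpolation=0)); cv2.imwrite('pics/f_w.png',imw)
E
```

```text
3.7 0.06276363690096269 [ 0.59222639 -0.00911148  0.14275879] [ 0.20516732 -1.39002058 -0.81495192]
```

View pics/f_s.png

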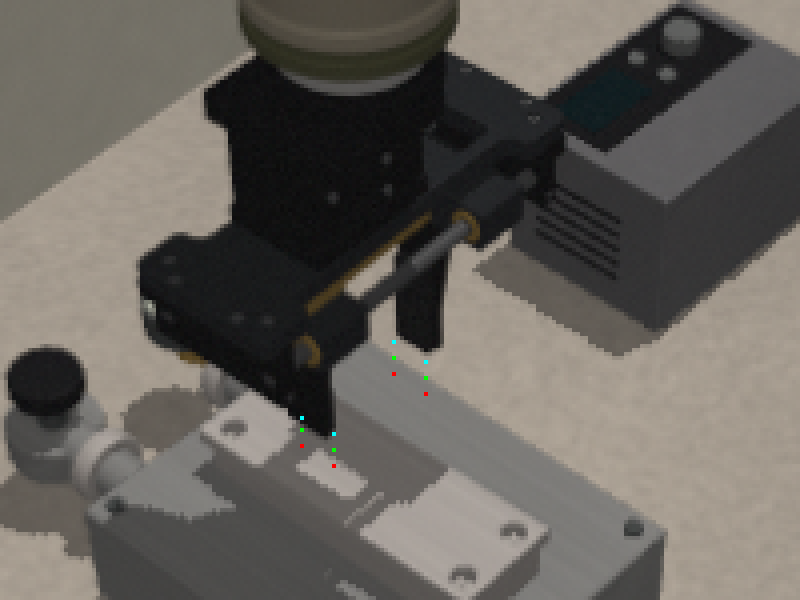

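View pics/f_w.png

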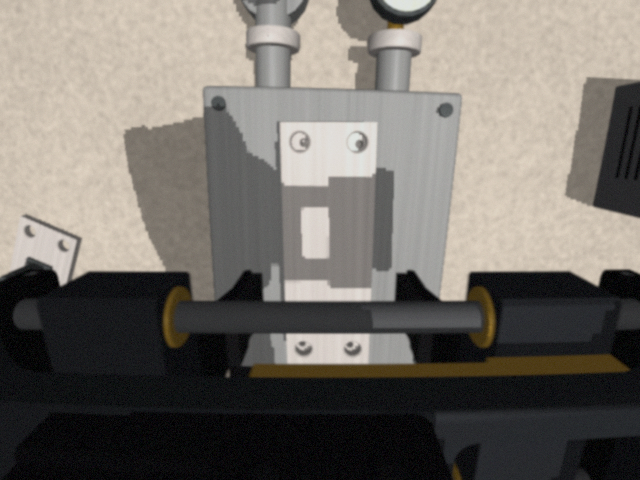

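The tips are about 23 mm behind the reported TCP in both the side and wrist views, and that doesn't change with opening. I'll correct for it: for tips at about z = 0.082, ee z should be about 0.059.

Request:
{"api": "arm_command", "payload": {"targets": [[0, 0, 0, 0, 0, 0, 0], [0, 0, 0, 0, 0, 0, 0], [0, 0, 0, 0, 0, 0, 0], [0, 25, 0, 0, 0, 0, 0], [0, 50, 0, 0, 0, 0, 0], [0, 70, 0, 0, 0, 0, 0], [0, 80, 0, 0, 0, 0, 0], [0, 83, 0, 0, 0, 0, 0], [0, 83, 0, 0, 0, 0, 0]]}}

```text
time: 4.7
ee_pos: [0.5921, -0.009, 0.0596]
eef_rot: [0.505, 0.495, -0.504, 0.495]
ft_force: [0.2, 1.4, 1.6]
width: 0.0872
```

Request:
{"api": "arm_command", "payload": {"targets": [[255, 0, 0, 0, 0, 0, 0], [255, 0, 0, 0, 0, 0, 0], [255, 0, 0, 0, 0, 0, 0], [255, 0, 0, 0, 0, 0, 0], [255, 0, 0, 0, 0, 0, 0], [255, 0, 0, 0, 0, 0, 0]], "newtons": 40}}

```text
time: 5.3
ee_pos: [0.5921, -0.0091, 0.0597]
eef_rot: [0.505, 0.495, -0.504, 0.496]
ft_force: [-0.9, -0.2, 2.6]
width: 0.0591
```

```bash
python3 - <<'E'
from h import *
s=read_state();print(s['time'],s['width'],s['ee_pos'],s['ft_force'])
ims=camera('side')[:,:,::-1].copy(); 
cv2.imwrite('pics/g_s.png',cv2.resize(ims[140:290,200:400],None,fx=4,fy=4,interpolation=2))
E
```

```text
5.3 0.059135233402102125 [ 0.59209322 -0.00906077  0.05968352] [-0.94468888 -0.21106726  2.60702094]
```

View pics/g_s.png

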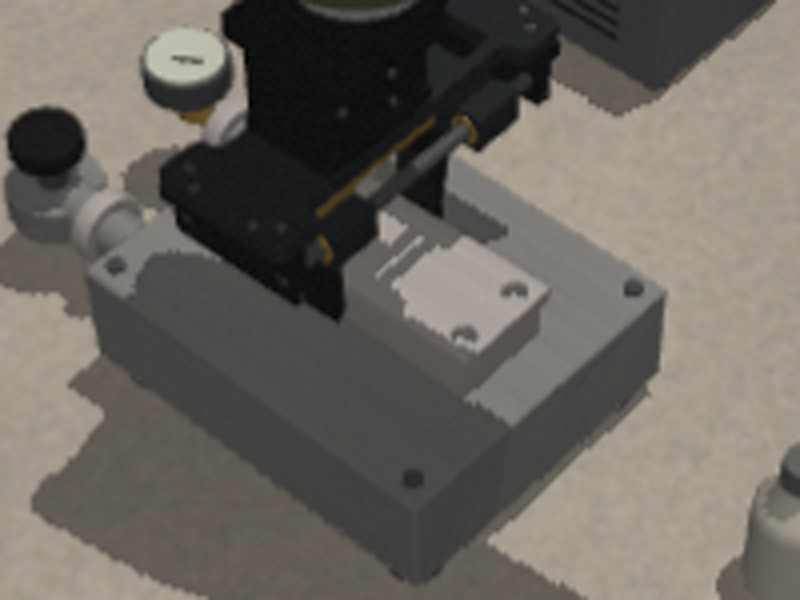

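Width is 59 mm, and the near finger now stands beside the plate, so it's gripped. Lifting.

Request:
{"api": "arm_command", "payload": {"targets": [[255, 0, 0, 0, 0, 0, 0], [255, -8, 0, 0, 0, 0, 0], [255, -20, 0, 0, 0, 0, 0], [255, -45, 0, 0, 0, 0, 0], [255, -80, 0, 0, 0, 0, 0], [255, -115, 0, 0, 0, 0, 0], [255, -150, 0, 0, 0, 0, 0], [255, -150, 0, 0, 0, 0, 0], [255, -150, 0, 0, 0, 0, 0]]}}

```text
time: 6.25
ee_pos: [0.5922, -0.0091, 0.2104]
eef_rot: [0.505, 0.495, -0.504, 0.496]
ft_force: [-0.5, 0.6, -2.5]
width: 0.0595
```

```bash
python3 - <<'E'
from h import *
s=read_state();print(s['time'],s['width'],s['ee_pos'],s['ft_force'])
a=camera('side')[:,:,::-1];b=camera('wrist')[:,:,::-1]
cv2.imwrite('pics/h_s.png',cv2.resize(a[60:290,180:440],None,fx=3,fy=3)); cv2.imwrite('pics/h_w.png',b)
E
```

```text
6.25 0.05954682113773182 [ 0.59215587 -0.0090513   0.2103746 ] [-0.5063945   0.57955628 -2.52515398]
```

View pics/h_s.png

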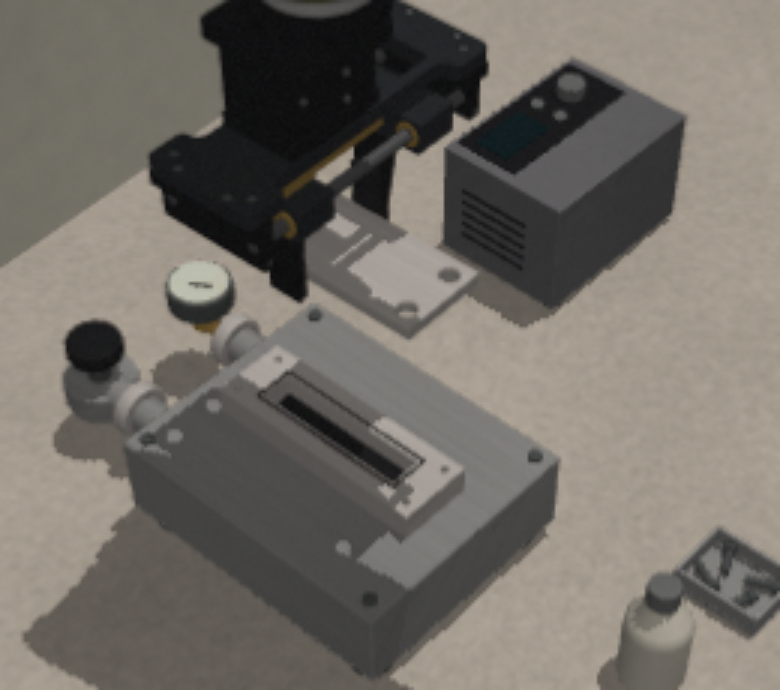

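View pics/h_w.png

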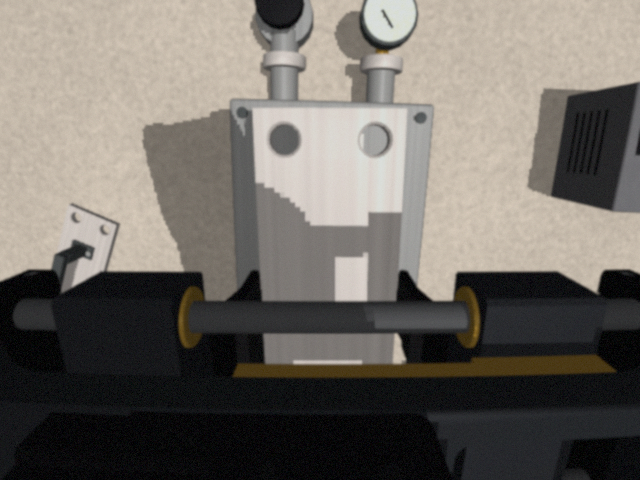

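```bash
cat >> h.py <<'E'
F=np.array([.603,-.336]); CA=-3.3
def plate_ee(th,dx,z,yoff=0,off=(-.0353,-.0006,0)):
    """ee pos/rot with plate underside centre at controller-x dx from front (neg), height z, tilt th deg"""
    M=down(CA,-1,th); a=np.radians(CA); e=np.array([np.cos(a),np.sin(a)]); f=np.array([-e[1],e[0]])
    C=np.r_[F+e*dx+f*yoff,z]; return C-M@np.array(off),M
E
python3 - <<'E'
from h import *
p,M=plate_ee(55,-.081,.18); print(p); go(p,M)
E
```

```text
[ 0.55134601 -0.33302165  0.16024424]
t 6.35 pos [ 0.5912 -0.0092  0.2083] vel 0.01 shift [ 48.2 -33.9 324.5] rot [ 0.0365 -0.0187  0.9616]
```

Request:
{"api": "arm_command", "payload": {"targets": [[255, 5, -4, 35, 0.004, -0.002, 0.1], [255, 48, -34, 324, 0.0365, -0.0187, 0.9616], [255, 48, -34, 324, 0.0365, -0.0187, 0.9616], [255, 48, -34, 324, 0.0365, -0.0187, 0.9616], [255, 48, -34, 324, 0.0365, -0.0187, 0.9616], [255, 48, -34, 324, 0.0365, -0.0187, 0.9616], [255, 48, -34, 324, 0.0365, -0.0187, 0.9616], [255, 48, -34, 324, 0.0365, -0.0187, 0.9616], [255, 48, -34, 324, 0.0365, -0.0187, 0.9616], [255, 48, -34, 324, 0.0365, -0.0187, 0.9616]]}}

```text
time: 7.35
ee_pos: [0.5638, -0.2662, 0.1835]
eef_rot: [0.659, 0.249, -0.262, 0.66]
ft_force: [0.3, 0.0, -1.4]
width: 0.0592
```

```bash
python3 - <<'E'
from h import *
p,M=plate_ee(55,-.081,.18); go(p,M); s=read_state(); print(s['width'],s['joint_positions'].round(2),s['ft_force'])
E
```

```text
t 7.35 pos [ 0.5638 -0.2662  0.1835] vel 1.701 shift [  7.7 -25.1  66.9] rot [ 0.0309 -0.0262  0.1286]
0.05922212089342837 [ 0.42 -0.07  0.2   2.22 -1.05  0.48 -0.13] [ 0.27658828  0.01931971 -1.43250171]
```

```bash
python3 - <<'E'
from h import *
for th in (50,45):
    p,M=plate_ee(th,-.081,.18,.03); print(p); go(p,M)
E
```

```text
[ 0.5512428  -0.30296587  0.15776922]
t 7.35 pos [ 0.5638 -0.2662  0.1835] vel 1.701 shift [  8.7 -27.2  36.8] rot [ 0.032  -0.0248  0.0413]
[ 0.54920427 -0.30284833  0.15546339]
t 7.35 pos [ 0.5638 -0.2662  0.1835] vel 1.701 shift [  8.8 -30.3  36.7] rot [ 0.033  -0.0234 -0.0459]
```

Request:
{"api": "arm_command", "payload": {"targets": [[255, 9, -27, 37, 0.032, -0.025, 0.041], [255, 9, -27, 37, 0.032, -0.025, 0.041], [255, 9, -27, 37, 0.032, -0.025, 0.041]]}}

```text
time: 7.65
ee_pos: [0.5552, -0.2946, 0.1645]
eef_rot: [0.669, 0.229, -0.259, 0.657]
ft_force: [0.7, -0.1, -1.5]
width: 0.0593
```

```bash
python3 - <<'E'
from h import *
p,M=plate_ee(50,-.081,.18,.03); go(p,M); s=read_state(); print(s['width'],s['joint_positions'].round(2),s['ft_force'])
E
```

```text
t 7.65 pos [ 0.5552 -0.2946  0.1645] vel 1.752 shift [ 1.6 -7.5  8.6] rot [ 0.0067 -0.0098  0.0066]
0.05933617027243595 [-0.06 -0.05  0.75  2.26 -1.23  0.48  0.1 ] [ 0.73337946 -0.11242793 -1.48368885]
```

Request:
{"api": "arm_command", "payload": {"targets": [[255, 1.6, -7.5, 8.6, 0.007, -0.01, 0.007], [255, 1.6, -7.5, 8.6, 0.007, -0.01, 0.007], [255, 1.6, -7.5, 8.6, 0.007, -0.01, 0.007]]}}

```text
time: 7.95
ee_pos: [0.552, -0.3015, 0.1581]
eef_rot: [0.671, 0.223, -0.26, 0.657]
ft_force: [-0.0, 0.2, -2.3]
width: 0.0594
```

```bash
python3 - <<'E'
from h import *
p,M=plate_ee(50,-.081,.18,.03); go(p,M); s=read_state(); print(s['width'],s['joint_positions'].round(2),s['ft_force'])
cv2.imwrite('pics/i_s.png',camera('side')[:,:,::-1])
cv2.imwrite('pics/i_t.png',camera('top')[:,:,::-1])
E
```

```text
t 7.95 pos [ 0.552  -0.3015  0.1581] vel 0.103 shift [-0.3 -0.7  1.5] rot [ 0.001  -0.0017 -0.0002]
0.059401228836797784 [-0.29 -0.06  1.01  2.28 -1.26  0.48  0.15] [-0.02586557  0.17575611 -2.28292605]
```

View pics/i_s.png

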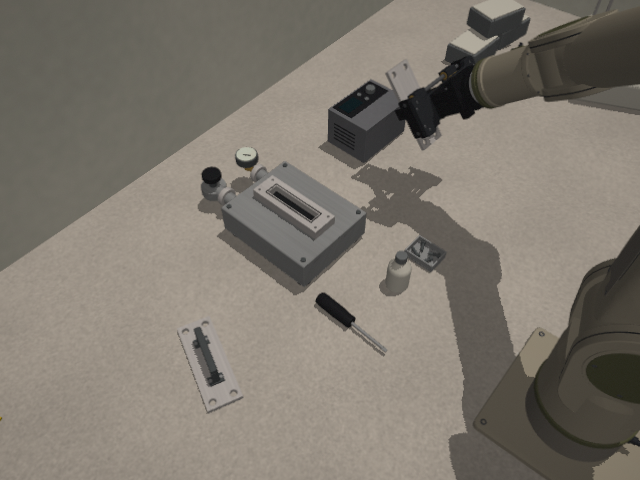

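View pics/i_t.png

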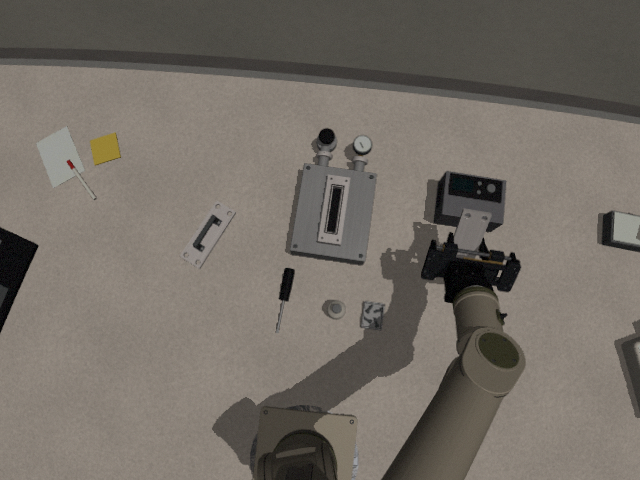

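```bash
python3 - <<'E'
from h import *
p,M=plate_ee(50,-.048,.085,.03); print(p); go(p,M)
E
```

```text
[ 0.58418808 -0.30486548  0.06276922]
t 8.05 pos [ 0.5525 -0.3016  0.159 ] vel 0.037 shift [ 86.2 -53.4   1.5] rot [ 0.0015 -0.0019 -0.0015]
```

Request:
{"api": "arm_command", "payload": {"targets": [[255, 26, -16, 1.5, 0.001, -0.002, -0.001], [255, 52, -32, 1.5, 0.001, -0.002, -0.001], [255, 78, -48, 1.5, 0.001, -0.002, -0.001], [255, 86, -53, 1.5, 0.001, -0.002, -0.001], [255, 86, -53, 1.5, 0.001, -0.002, -0.001], [255, 86, -53, 1.5, 0.001, -0.002, -0.001]]}}

```text
time: 8.65
ee_pos: [0.5471, -0.2756, 0.1224]
eef_rot: [0.667, 0.223, -0.273, 0.656]
ft_force: [0.4, -1.3, -2.6]
width: 0.0592
```

```bash
python3 - <<'E'
from h import *
p,M=plate_ee(50,-.048,.085,.03); go(p,M); s=read_state(); print(s['width'],s['joint_positions'].round(2),s['ft_force'])
a=camera('side')[:,:,::-1];b=camera('top')[:,:,::-1]
cv2.imwrite('pics/j.png',np.hstack([cv2.resize(a[50:170,310:450],None,fx=3,fy=4)[:480],cv2.resize(b[160:280,410:530],None,fx=3,fy=4)[:480]]))
E
```

```text
t 8.65 pos [ 0.5471 -0.2756  0.1224] vel 0.026 shift [ 68.8 -19.5  25.9] rot [-0.0007  0.0175  0.0185]
0.05920278737482518 [-0.7  -0.17  1.34  2.36 -1.27  0.3   0.2 ] [ 0.37628142 -1.31739859 -2.5568913 ]
```

View pics/j.png

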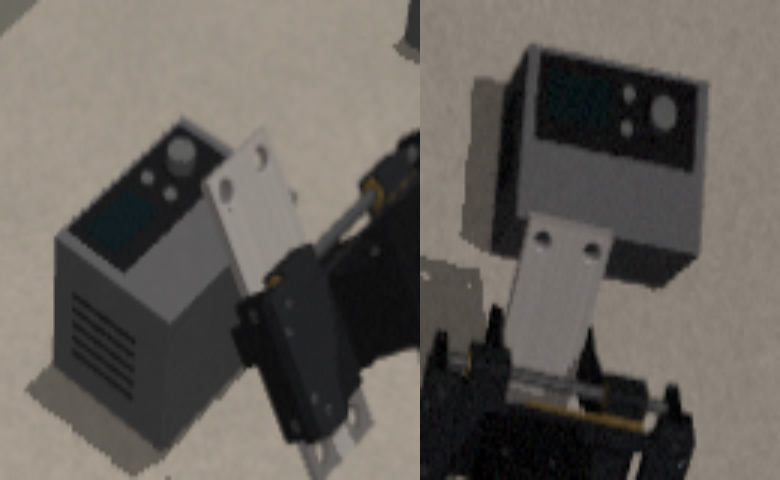

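```bash
cat > fk.py <<'E'
from h import *
import itertools
from scipy.optimize import least_squares
sam=[([1.12937818,0.33287479,-0.06471964,1.46095059,0.02160266,1.34991564,-0.08847317],[0.25400232,-0.57058566,0.19874777],[0.38537625,0.59347343,-0.38485572,0.59258797]),
([.42,-.07,.2,2.22,-1.05,.48,-.13],[.5638,-.2662,.1835],[.659,.249,-.262,.66]),
([-.06,-.05,.75,2.26,-1.23,.48,.1],[.5552,-.2946,.1645],[.669,.229,-.259,.657]),
([-.29,-.06,1.01,2.28,-1.26,.48,.15],[.552,-.3015,.1581],[.671,.223,-.26,.657])]
s=read_state(); sam.append((s['joint_positions'],s['ee_pos'],s['eef_rot']))
def fkR(q,sg):
    ax='zyzyzyz'; Ms=[];M=np.eye(3)
    for i in range(7):
        M=M@R.from_euler(ax[i],sg[i]*q[i]).as_matrix(); Ms.append(M)
    return Ms
# tool const: R_tool = Rflange*C ; find signs minimizing spread
best=[]
for sg in itertools.product((1,-1),repeat=7):
    if sg[1]<0: continue
    Cs=[fkR(q,sg)[-1].T@R.from_quat(r).as_matrix() for q,p,r in sam]
    m=R.from_matrix(Cs).mean(); e=max(np.linalg.norm((m.inv()*R.from_matrix(c)).as_rotvec()) for c in Cs)
    best.append((e,sg))
best.sort(); print(best[:4])
sg=best[0][1]; C=R.from_matrix([fkR(q,sg)[-1].T@R.from_quat(r).as_matrix() for q,p,r in sam]).mean().as_matrix(); print(C.round(3))
# position linear: p = const z d + R2*[a,?,L1]+R4*[..]+R6...
A=[];b=[]
for q,p,r in sam:
    Ms=fkR(q,sg); A.append(np.hstack([np.eye(3)[:,2:],Ms[1][:,[0,2]],Ms[3][:,[0,2]],Ms[6]])); b.append(p)
A=np.vstack(A);b=np.hstack(b); x,res,rk,sv=np.linalg.lstsq(A,b,rcond=1e-3); print(x.round(4),rk,sv.round(3)); print((A@x-b).round(4))
A2=A[:,[0,2,4,7]]; 
x2=np.linalg.lstsq(A2,b,rcond=None)[0]; print(x2.round(4),(A2@x2-b).round(4).reshape(-1,3))
E
python3 fk.py
```

```text
[(np.float64(0.0058351759934002195), (-1, 1, -1, 1, -1, 1, -1)), (np.float64(0.3509442628531893), (-1, 1, -1, 1, -1, 1, 1)), (np.float64(0.6027489451003684), (1, 1, 1, -1, -1, -1, -1)), (np.float64(0.730769422134702), (1, 1, 1, 1, 1, 1, 1))]
[[ 0.001  0.001 -1.   ]
 [-0.001  1.     0.001]
 [ 1.     0.001  0.001]]
[ 0.4678 -0.0187  0.3695  0.0601  0.4867 -0.0614 -0.044   0.4568] 8 [4.394 3.498 2.469 1.171 0.839 0.48  0.24  0.039]
[-0.0001  0.0012  0.0016  0.0093 -0.0011 -0.0049  0.0026  0.0021 -0.0001
 -0.0047 -0.0001 -0.0016 -0.0065 -0.0017  0.005 ]
[0.2985 0.3928 0.5276 0.3292] [[ 0.0506  0.0052  0.0255]
 [ 0.0159  0.0167 -0.004 ]
 [ 0.0066  0.0235 -0.0065]
 [-0.0024  0.023  -0.0092]
 [-0.0026  0.0312 -0.0057]]
```

```bash
cat > ik.py <<'E'
from h import *
SG=(-1,1,-1,1,-1,1,-1); X=[0.4678,-0.0187,0.3695,0.0601,0.4867,-0.0614,-0.044,0.4568]
C=np.array([[0,0,-1.],[0,1,0],[1,0,0]])
lo=np.array([-2.6,-.5,-1.47,.16,-1.27,.06,-2.6]);hi=np.array([2.6,2.12,1.34,2.42,4.41,2.06,2.6])
def fk(q):
    M=np.eye(3);p=np.array([0,0,X[0]])
    for i in range(7):
        M=M@R.from_euler('zyzyzyz'[i],SG[i]*q[i]).as_matrix()
        if i==1: p=p+M[:,0]*X[1]+M[:,2]*X[2]
        if i==3: p=p+M[:,0]*X[3]+M[:,2]*X[4]
    return p+M@np.array(X[5:]),M@C
from scipy.optimize import least_squares
def ik(p,M,n=12,seed=0):
    rng=np.random.default_rng(seed); out=[]
    for k in range(n):
        q0=rng.uniform(lo+.05,hi-.05)
        def f(q):
            pp,MM=fk(q); mid=(lo+hi)/2
            return np.r_[(pp-p)*20,R.from_matrix(M.T@MM).as_rotvec()*5,1e-3*(q-mid)]
        r=least_squares(f,q0,bounds=(lo,hi),max_nfev=150)
        pp,MM=fk(r.x); e=np.linalg.norm(pp-p)*1000; a=np.linalg.norm(R.from_matrix(M.T@MM).as_rotvec())
        if e<4 and a<.02: out.append((min((r.x-lo).min(),(hi-r.x).min()),r.x.round(2)))
    out.sort(key=lambda t:-t[0]); return out
if __name__=='__main__':
    for th,dx,z in ((50,-.0293,.0651),(45,-.04,.060),(40,-.054,.0546),(36,-.06,.05)):
        p,M=plate_ee(th,dx,z,.03); o=ik(p,M); print(th,p.round(3),len(o)); [print(v) for v in o[:4]]
E
time python3 ik.py
```

```text
50 [ 0.603 -0.306  0.043] 7
(np.float64(0.24110162760925102), array([ 2.04,  1.41, -1.23,  2.14,  1.94,  0.35, -1.96]))
(np.float64(0.23941322769907214), array([ 2.04,  1.42, -1.23,  2.14,  1.94,  0.35, -1.96]))
(np.float64(0.23551878294327966), array([ 2.04,  1.44, -1.23,  2.14,  1.94,  0.36, -1.95]))
(np.float64(0.210844579148669), array([ 2.  ,  1.3 , -1.2 ,  2.14,  1.92,  0.27, -2.04]))
45 [ 0.59  -0.305  0.035] 11
(np.float64(0.14787524754447173), array([ 1.87,  1.03, -1.17,  2.11,  1.51,  0.21, -1.9 ]))
(np.float64(0.11045162988867441), array([-0.65,  1.2 ,  1.23,  2.11,  3.99,  1.06,  0.18]))
(np.float64(0.05875308099084907), array([ 1.55,  0.63, -0.86,  2.1 , -1.14,  0.12,  0.41]))
(np.float64(0.056529509440349526), array([ 1.55,  0.63, -0.87,  2.1 , -1.13,  0.12,  0.4 ]))
40 [ 0.574 -0.304  0.028] 11
(np.float64(0.21967574187887928), array([ 1.89,  1.12, -1.25,  2.09,  1.48,  0.4 , -1.82]))
(np.float64(0.178675888974114), array([ 1.17,  0.45, -0.53,  2.06, -1.  ,  0.24,  0.04]))
(np.float64(0.1655544346441749), array([ 1.22,  0.46, -0.58,  2.06, -0.94,  0.23,  0.01]))
(np.float64(0.11036747043780903), array([ 0.97,  0.41, -0.34,  2.05, -1.16,  0.29,  0.14]))
36 [ 0.566 -0.304  0.022] 11
(np.float64(0.2663041329013442), array([ 1.73,  0.85, -1.14,  2.04,  1.02,  0.33, -1.6 ]))
(np.float64(0.2623134468253456), array([ 0.78,  0.4 , -0.18,  2.01, -0.92,  0.32, -0.17]))
(np.float64(0.2572187287750914), array([ 0.81,  0.4 , -0.21,  2.01, -0.9 ,  0.32, -0.18]))
(np.float64(0.1921436313129124), array([ 1.63,  0.71, -1.03,  2.04,  0.62,  0.25, -1.33]))
real	0m32.238s
user	0m29.565s
sys	0m0.212s
```

The arm jammed at its joint limits (j3 = 1.34, j5 = −1.27). I fitted a rough kinematic model, and it shows a 40° lean is reachable with the elbow the other way. I'll back up, untilt and see how the posture unwinds.

```bash
python3 - <<'E'
from h import *
p,M=plate_ee(10,-.09,.26,.04); print(p); go(p,M)
E
```

```text
[ 0.52216132 -0.29127243  0.22534048]
t 8.75 pos [ 0.5471 -0.2763  0.1225] vel 0.007 shift [-85.3  61.7  17.9] rot [-0.0073  0.0174 -0.6795]
```

Request:
{"api": "arm_command", "payload": {"targets": [[255, -40, 30, 9, 0, 0.003, -0.1], [255, -85, 62, 18, -0.007, 0.017, -0.68], [255, -85, 62, 18, -0.007, 0.017, -0.68], [255, -85, 62, 18, -0.007, 0.017, -0.68], [255, -85, 62, 18, -0.007, 0.017, -0.68], [255, -85, 62, 18, -0.007, 0.017, -0.68], [255, -85, 62, 18, -0.007, 0.017, -0.68]]}}

```text
time: 9.45
ee_pos: [0.5218, -0.2936, 0.2271]
eef_rot: [0.578, 0.411, -0.44, 0.551]
ft_force: [0.3, -0.7, -2.1]
width: 0.0595
```

```bash
python3 - <<'E'
from h import *
p,M=plate_ee(10,-.09,.26,.04); go(p,M); s=read_state(); print(s['width'],s['joint_positions'].round(3),s['ft_force'])
E
```

```text
t 9.45 pos [ 0.5218 -0.2936  0.2271] vel 1.522 shift [ 1.8 -0.2 -2.3] rot [ 0.0017 -0.0062 -0.1038]
0.05948669832630018 [-0.043  0.056  0.587  1.77  -0.186  1.086 -1.019] [ 0.31687257 -0.68618941 -2.08635934]
```

Request:
{"api": "arm_command", "payload": {"targets": [[255, 1.8, 0, -2.3, 0.0017, -0.006, -0.1], [255, 1.8, 0, -2.3, 0.0017, -0.006, -0.1], [255, 1.8, 0, -2.3, 0.0017, -0.006, -0.1], [255, 1.8, 0, -2.3, 0.0017, -0.006, -0.1], [255, 1.8, 0, -2.3, 0.0017, -0.006, -0.1]]}}

```text
time: 9.95
ee_pos: [0.5224, -0.2889, 0.2233]
eef_rot: [0.556, 0.438, -0.466, 0.531]
ft_force: [-0.7, -0.2, -2.5]
width: 0.0592
```

```bash
python3 - <<'E'
from h import *
p,M=plate_ee(10,-.09,.26,.04); go(p,M); s=read_state(); print(s['width'],s['joint_positions'].round(3),s['ft_force'])
E
```

```text
t 9.95 pos [ 0.5224 -0.2889  0.2233] vel 0.007 shift [-2.1  0.3  2.4] rot [ 0.0041 -0.0038 -0.0083]
0.05919100487996868 [-0.056  0.128  0.588  1.697 -0.169  1.18  -1.049] [-0.65537079 -0.24812864 -2.49938746]
```

```bash
cat > sim.py <<'E'
from ik import *
def step(q,p,M):
    def f(x):
        pp,MM=fk(x); return np.r_[(pp-p)*100,R.from_matrix(M.T@MM).as_rotvec()*40,.05*(x-q)]
    return least_squares(f,np.clip(q,lo+1e-6,hi-1e-6),bounds=(lo,hi),max_nfev=15).x
def run(q,way,n=8):
    # way: list of (p,M); interpolates from current fk
    for p,M in way:
        p0,M0=fk(q); rv=R.from_matrix(M0.T@M).as_rotvec()
        for t in np.linspace(0,1,n+1)[1:]:
            q=step(q,p0+(p-p0)*t,M0@R.from_rotvec(rv*t).as_matrix())
        pp,MM=fk(q); print('  q',q.round(2),'err mm',(np.linalg.norm(pp-p)*1000).round(1),'rot',np.linalg.norm(R.from_matrix(M.T@MM).as_rotvec()).round(3),'marg',min((q-lo).min(),(hi-q).min()).round(2))
    return q
if __name__=='__main__':
    q=read_state()['joint_positions']; p,M=fk(q); print(p)
    P=lambda *a:plate_ee(*a)
    print('direct 40');run(q,[P(40,-.08,.10,.03),P(40,-.054,.0546,.03)])
    print('low tilt first');run(q,[P(10,-.09,.12,.03),P(40,-.07,.0746,.03),P(40,-.054,.0546,.03)])
    print('far -y');qq=run(q,[(np.array([.25,-.57,.25]),down(-60)),(np.array([.52,-.29,.225]),down(-3)),P(40,-.08,.1,.03),P(40,-.054,.0546,.03)])
E
python3 sim.py
```

```text
[ 0.45615131 -0.30266023  0.20887044]
direct 40
  q [ 0.24  0.23  0.4   2.13 -1.22  0.46  0.02] err mm 0.0 rot 0.0 marg 0.05
  q [ 0.78  0.39 -0.15  2.05 -1.27  0.33  0.18] err mm 0.0 rot 0.0 marg 0.0
low tilt first
  q [-0.    0.47  0.52  1.61 -0.35  0.97 -1.  ] err mm 0.0 rot 0.0 marg 0.81
  q [ 0.66  0.31 -0.01  2.09 -1.23  0.38  0.11] err mm 0.0 rot 0.0 marg 0.04
  q [ 0.78  0.39 -0.15  2.05 -1.27  0.33  0.18] err mm 0.0 rot 0.0 marg 0.0
far -y
  q [ 0.54  0.68  0.81  1.08 -0.47  1.56 -1.39] err mm 0.0 rot 0.0 marg 0.5
  q [-0.03  0.48  0.54  1.28 -0.24  1.44 -1.13] err mm 0.0 rot 0.0 marg 0.62
  q [ 0.65  0.22  0.01  2.12 -1.11  0.42 -0.02] err mm 0.1 rot 0.0 marg 0.16
  q [ 0.78  0.39 -0.15  2.05 -1.27  0.33  0.18] err mm 0.0 rot 0.0 marg 0.0
```

```bash
cat > fk2.py <<'E'
from fk import *
sam.append(([-0.7,-0.17,1.34,2.36,-1.27,0.3,0.2],[.5471,-.2763,.1225],[0.667,0.223,-0.273,0.656]))
sam.append(([-0.043,0.056,0.587,1.77,-0.186,1.086,-1.019],[0.5218,-0.2936,0.2271],[.578,.411,-.44,.551]))
def rows(q,cols):
    Ms=fkR(q,sg); D={'b':np.eye(3)[:,2],'2x':Ms[1][:,0],'2z':Ms[1][:,2],'3x':Ms[2][:,0],'4x':Ms[3][:,0],'4z':Ms[3][:,2],'6x':Ms[5][:,0],'6z':Ms[5][:,2],'1x':Ms[0][:,0]}
    return np.stack([D[c] for c in cols],1)
for cols in (['b','2z','4z','6z'],['b','2z','4z','6x','6z'],['b','2x','2z','4x','4z','6z'],['b','2x','2z','4x','4z','6x','6z'],['b','1x','2x','2z','4x','4z','6x','6z']):
    A=np.vstack([rows(q,cols) for q,_,_ in sam]); b=np.hstack([p for _,p,_ in sam])
    x=np.linalg.lstsq(A,b,rcond=None)[0]; print(cols,x.round(4),'max res mm',(abs(A@x-b).max()*1000).round(1))
E
python3 fk2.py | tail -5
```

```text
['b', '2z', '4z', '6z'] [0.3195 0.365  0.524  0.3294] max res mm 45.1
['b', '2z', '4z', '6x', '6z'] [ 0.3675  0.3228  0.4733 -0.047   0.3674] max res mm 38.0
['b', '2x', '2z', '4x', '4z', '6z'] [ 0.2936 -0.0431  0.4378  0.0016  0.5356  0.3803] max res mm 43.1
['b', '2x', '2z', '4x', '4z', '6x', '6z'] [ 0.4021 -0.0375  0.373   0.0398  0.5095 -0.0392  0.4105] max res mm 39.7
['b', '1x', '2x', '2z', '4x', '4z', '6x', '6z'] [ 0.3638 -0.088   0.0509  0.3661  0.01    0.5323 -0.0176  0.37  ] max res mm 39.8
```

```bash
cat >> fk2.py <<'E'
print('---')
q,p,r=sam[0]
def rows2(q):
    Ms=fkR(q,sg); return np.stack([np.eye(3)[:,2],Ms[0][:,0],Ms[1][:,1],Ms[1][:,0],Ms[1][:,2],Ms[3][:,1],Ms[3][:,0],Ms[3][:,2],Ms[5][:,1],Ms[5][:,0],Ms[5][:,2]],1)
A=np.vstack([rows2(q) for q,_,_ in sam]); b=np.hstack([p for _,p,_ in sam])
for lam in (1e-3,1e-2):
    x=np.linalg.lstsq(np.vstack([A,lam*np.eye(11)]),np.r_[b,lam*np.array([.3,0,0,0,.4,0,0,.45,0,0,.35])],rcond=None)[0]; print(x.round(3),(abs(A@x-b).max()*1000).round(1))
E
python3 fk2.py | sed -n '/---/,$p'
```

```text
---
[ 0.256 -0.011 -0.023  0.008  0.453 -0.024  0.001  0.499  0.002  0.006
  0.372] 2.7
[ 0.256 -0.011 -0.023  0.008  0.453 -0.024  0.001  0.499  0.002  0.006
  0.372] 2.7
```

```bash
python3 - <<'E'
s=open('ik.py').read()
i=s.index('def fk(q)');j=s.index('from scipy.optimize')
s=s[:i]+'''XX=[0.256,-0.011,-0.023,0.008,0.453,-0.024,0.001,0.499,0.002,0.006,0.372]
def fk(q):
    M=np.eye(3);p=np.array([0,0,XX[0]])
    for i in range(7):
        M=M@R.from_euler('zyzyzyz'[i],SG[i]*q[i]).as_matrix()
        if i==0: p=p+M[:,0]*XX[1]
        if i==1: p=p+M@np.array([XX[3],XX[2],XX[4]])
        if i==3: p=p+M@np.array([XX[6],XX[5],XX[7]])
        if i==5: p=p+M@np.array([XX[9],XX[8],XX[10]])
    return p,M@C
'''+s[j:]
open('ik.py','w').write(s)
E
python3 sim.py; python3 ik.py
```

```text
[ 0.52273164 -0.28988318  0.22351799]
direct 40
  q [ 0.68  0.15 -0.03  2.18 -1.09  0.42 -0.04] err mm 0.1 rot 0.0 marg 0.18
  q [ 0.74  0.28 -0.13  2.15 -1.27  0.34  0.15] err mm 0.0 rot 0.0 marg 0.0
low tilt first
  q [ 0.    0.28  0.57  1.84 -0.29  0.93 -0.93] err mm 0.0 rot 0.0 marg 0.58
  q [ 0.56  0.21  0.08  2.19 -1.25  0.4   0.11] err mm 0.0 rot 0.0 marg 0.02
  q [ 0.74  0.28 -0.13  2.15 -1.27  0.34  0.15] err mm 0.0 rot 0.0 marg 0.0
far -y
  q [ 0.42  0.39  0.9   1.44 -0.3   1.46 -1.31] err mm 0.0 rot 0.0 marg 0.44
  q [-0.04  0.27  0.57  1.54 -0.15  1.38 -1.07] err mm 0.0 rot 0.0 marg 0.68
  q [ 0.78  0.15 -0.13  2.18 -1.06  0.41 -0.06] err mm 0.0 rot 0.0 marg 0.21
  q [ 0.81  0.28 -0.2   2.15 -1.24  0.32  0.13] err mm 0.0 rot 0.0 marg 0.03
50 [ 0.603 -0.306  0.043] 11
(np.float64(0.13088046303905299), array([ 1.8 ,  0.82, -1.34,  2.15,  1.57,  0.2 , -2.25]))
(np.float64(0.130570161954499), array([ 1.8 ,  0.82, -1.34,  2.15,  1.57,  0.2 , -2.25]))
(np.float64(0.12716743137621478), array([ 1.8 ,  0.82, -1.34,  2.15,  1.57,  0.2 , -2.25]))
(np.float64(0.12137591853701535), ar
[... 543 characters left out ...]
 2.13, -1.04,  0.26, -0.02]))
(np.float64(0.13809239547426952), array([ 1.61,  0.53, -1.11,  2.1 ,  0.36,  0.2 , -1.25]))
(np.float64(0.12952132154026688), array([ 1.59,  0.51, -1.08,  2.1 ,  0.25,  0.19, -1.15]))
(np.float64(0.12298704133662866), array([ 1.56,  0.49, -1.04,  2.1 ,  0.12,  0.18, -1.04]))
36 [ 0.566 -0.304  0.022] 8
(np.float64(0.27649524247243945), array([ 0.75,  0.28, -0.15,  2.12, -0.96,  0.34, -0.16]))
(np.float64(0.2663744126943687), array([ 0.8 ,  0.28, -0.21,  2.12, -0.92,  0.33, -0.19]))
(np.float64(0.22232467597724392), array([ 1.58,  0.52, -1.1 ,  2.08,  0.41,  0.28, -1.32]))
(np.float64(0.19695694418188686), array([ 1.49,  0.45, -0.98,  2.08,  0.13,  0.26, -1.08]))
```

```bash
python3 - <<'E'
from h import *
p,M=plate_ee(40,-.085,.11,.03); print(p); go(p,M)
E
```

```text
[ 0.54297951 -0.30248941  0.0833443 ]
t 9.95 pos [ 0.5224 -0.2889  0.2233] vel 0.007 shift [141.4  -4.5  12.9] rot [ 0.003  -0.0048  0.5153]
```

Request:
{"api": "arm_command", "payload": {"targets": [[255, 14, -0.5, 1.3, 0, 0, 0.052], [255, 35, -1, 3, 0.001, -0.001, 0.13], [255, 60, -2, 6, 0.0015, -0.002, 0.22], [255, 90, -3, 9, 0.002, -0.003, 0.33], [255, 120, -4, 11, 0.003, -0.004, 0.44], [255, 141, -4.5, 13, 0.003, -0.005, 0.515], [255, 141, -4.5, 13, 0.003, -0.005, 0.515], [255, 141, -4.5, 13, 0.003, -0.005, 0.515], [255, 141, -4.5, 13, 0.003, -0.005, 0.515], [255, 141, -4.5, 13, 0.003, -0.005, 0.515]]}}

```text
time: 10.95
ee_pos: [0.5438, -0.3023, 0.0845]
eef_rot: [0.649, 0.281, -0.317, 0.632]
ft_force: [0.3, 0.5, -2.7]
width: 0.0595
```

```bash
python3 - <<'E'
from h import *
p,M=plate_ee(40,-.085,.11,.03); go(p,M); s=read_state(); print(s['width'],s['joint_positions'].round(3),s['ft_force'])
p,M=plate_ee(40,-.064,.060,.03); go(p,M)
E
```

```text
t 10.95 pos [ 0.5438 -0.3023  0.0845] vel 0.014 shift [ 0.3 -1.3  0.3] rot [0.0017 0.     0.0004]
0.05954846502166749 [ 1.390e-01  1.230e-01  5.400e-01  2.214e+00 -1.153e+00  4.770e-01
 -2.000e-03] [ 0.32015505  0.45367207 -2.74127433]
t 10.95 pos [ 0.5438 -0.3023  0.0845] vel 0.014 shift [ 52.1 -17.4   0.2] rot [0.0017 0.     0.0004]
```

Request:
{"api": "arm_command", "payload": {"targets": [[255, 10, -3, 0, 0.001, 0, 0], [255, 22, -7, 0, 0.001, 0, 0], [255, 34, -11, 0, 0.002, 0, 0], [255, 44, -15, 0, 0.002, 0, 0], [255, 52, -17, 0, 0.002, 0, 0], [255, 52, -17, 0, 0.002, 0, 0], [255, 52, -17, 0, 0.002, 0, 0], [255, 52, -17, 0, 0.002, 0, 0]]}}

```text
time: 11.75
ee_pos: [0.5643, -0.3038, 0.0337]
eef_rot: [0.649, 0.28, -0.317, 0.632]
ft_force: [0.8, -0.2, -2.5]
width: 0.059
```

```bash
python3 - <<'E'
from h import *
p,M=plate_ee(40,-.064,.060,.03); go(p,M); s=read_state(); print(s['width'],s['joint_positions'].round(3),s['ft_force'])
a=camera('side')[:,:,::-1];b=camera('top')[:,:,::-1]
cv2.imwrite('pics/k.png',np.hstack([cv2.resize(a[50:170,310:450],None,fx=3,fy=4)[:480],cv2.resize(b[160:280,410:530],None,fx=3,fy=4)[:480]]))
E
```

```text
t 11.75 pos [ 0.5643 -0.3038  0.0337] vel 0.032 shift [ 0.  -0.5 -0.1] rot [0.     0.0005 0.0004]
0.05904313653026116 [ 0.761  0.26  -0.146  2.169 -1.262  0.335  0.147] [ 0.76703304 -0.22247744 -2.50839552]
```

View pics/k.png

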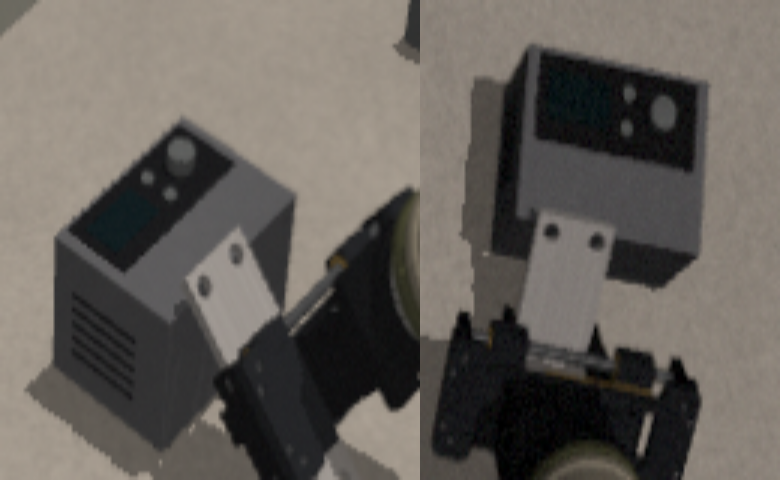

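```bash
python3 - <<'E'
from h import *
s=read_state(); Rm=R.from_quat(s['eef_rot']).as_matrix()
a=camera('side')[:,:,::-1].copy();b=camera('top')[:,:,::-1].copy()
S=cam('side');T=cam('top')
k=5
A=cv2.resize(a[80:160,330:410],None,fx=k,fy=k,interpolation=2);B=cv2.resize(b[190:270,425:505],None,fx=k,fy=k,interpolation=2)
for y,z in ((.0844,.03),(.0844,-.03),(.0724,.018),(.0724,-.018)):
    P=s['ee_pos']+Rm@[-.0433,y,z]; print(P.round(4))
    for im,c,o in((A,S,(330,80)),(B,T,(425,190))):
        p=(proj(c,P)[0]-o+.5)*k-.5; cv2.drawMarker(im,tuple(int(v) for v in p),(0,0,255),0,8)
# controller front top edge
an=np.radians(CA); f=np.array([-np.sin(an),np.cos(an)])
for w in (-.075,0,.075):
  for zz in (.1,0):
    P=np.r_[F+f*w,zz]
    for im,c,o in((A,S,(330,80)),(B,T,(425,190))):
        p=(proj(c,P)[0]-o+.5)*k-.5; cv2.drawMarker(im,tuple(int(v) for v in p),(0,255,0),1,8)
cv2.imwrite('pics/l.png',np.hstack([A,B]))
E
```

```text
[ 0.5996 -0.3353  0.121 ]
[ 0.603  -0.2754  0.121 ]
[ 0.5911 -0.3228  0.1133]
[ 0.5931 -0.2869  0.1133]
```

View pics/l.png

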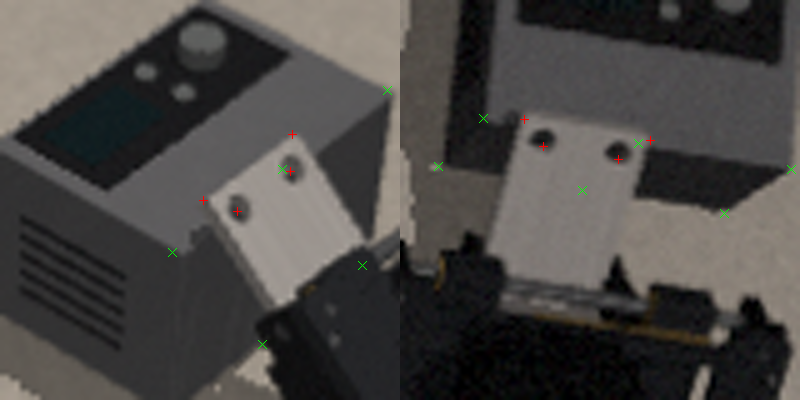

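Request:
{"api": "arm_command", "payload": {"targets": [[255, 1.5, -1.3, 0, 0, 0, 0], [255, 3, -2.6, 0, 0, 0, 0], [255, 3.8, -3.2, 0, 0, 0, 0]]}}

```text
time: 12.25
ee_pos: [0.5641, -0.3029, 0.0276]
eef_rot: [0.649, 0.281, -0.317, 0.632]
ft_force: [0.2, -0.5, -1.9]
width: 0.0593
```

Request:
{"api": "arm_command", "payload": {"targets": [[255, 0.4, -0.3, 0, 0, 0, 0], [255, 0.8, -0.6, 0, 0, 0, 0]]}}

```text
time: 12.45
ee_pos: [0.5643, -0.3031, 0.027]
eef_rot: [0.649, 0.281, -0.317, 0.632]
ft_force: [0.9, 0.1, -0.7]
width: 0.0592
```

Request:
{"api": "arm_command", "payload": {"targets": [[255, 0.8, -0.6, 0, 0, 0, 0], [255, 0.8, -0.6, 0, 0, 0, 0]]}}

```text
time: 12.65
ee_pos: [0.5648, -0.303, 0.0263]
eef_rot: [0.649, 0.281, -0.317, 0.632]
ft_force: [1.7, 1.0, 2.2]
width: 0.0595
```

Request:
{"api": "arm_command", "payload": {"targets": [[255, 1.5, 1.8, 0, 0, 0, 0], [255, 3.2, 3.8, 0, 0, 0, 0], [255, 4.5, 5.4, 0, 0, 0, 0], [255, 4.5, 5.4, 0, 0, 0, 0]]}}

```text
time: 13.05
ee_pos: [0.5677, -0.3036, 0.0248]
eef_rot: [0.649, 0.282, -0.319, 0.631]
ft_force: [-42.4, 11.7, 31.9]
width: 0.0596
```

Request:
{"api": "arm_command", "payload": {"targets": [[255, -1.8, -2.2, 0, 0, 0, 0], [255, -1.8, -2.2, 0, 0, 0, 0]]}}

```text
time: 13.25
ee_pos: [0.5676, -0.3037, 0.0256]
eef_rot: [0.649, 0.281, -0.318, 0.632]
ft_force: [-3.9, 0.1, 0.4]
width: 0.0594
```

```bash
python3 - <<'E'
from h import *
s=read_state(); print(s['ee_pos'],s['ft_force'],s['torque'],s['joint_positions'].round(3))
a=camera('side')[:,:,::-1];b=camera('top')[:,:,::-1]
cv2.imwrite('pics/n.png',np.hstack([cv2.resize(a[80:170,330:420],None,fx=5,fy=5,interpolation=2)[:,:400],cv2.resize(b[190:280,425:505],None,fx=5,fy=5,interpolation=2)]))
E
```

```text
[ 0.56763229 -0.30374009  0.02556153] [-3.9174299   0.1045388   0.37276501] [0.12462025 1.30687988 0.00695495] [ 0.853  0.288 -0.25   2.16  -1.252  0.302  0.153]
```

View pics/n.png

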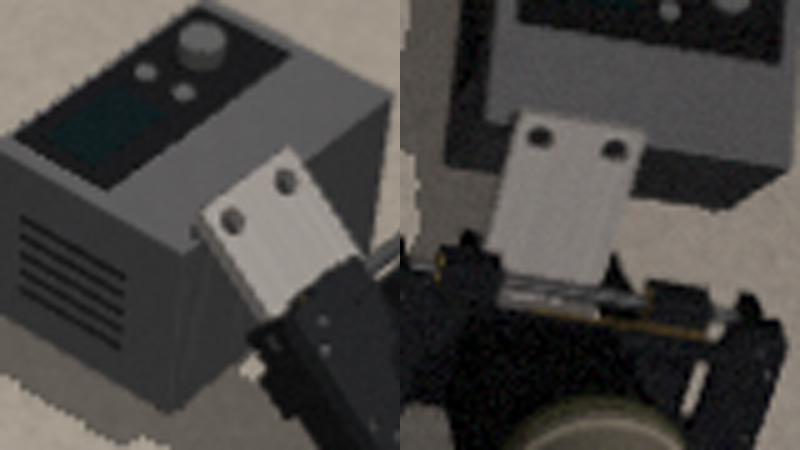

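Request:
{"api": "arm_command", "payload": {"targets": [[0, 0, 0, 0, 0, 0, 0], [0, 0, 0, 0, 0, 0, 0], [0, 0, 0, 0, 0, 0, 0], [0, 0, 0, 0, 0, 0, 0], [0, 0, 0, 0, 0, 0, 0]]}}

```text
time: 13.85
ee_pos: [0.5686, -0.3033, 0.026]
eef_rot: [0.649, 0.281, -0.317, 0.632]
ft_force: [-0.2, -0.4, 0.2]
width: 0.0851
```

```bash
python3 - <<'E'
from h import *
s=read_state(); print(s['ee_pos'],s['ft_force'],s['width'])
a=camera('side')[:,:,::-1];b=camera('top')[:,:,::-1]
cv2.imwrite('pics/o.png',np.hstack([cv2.resize(a[80:170,330:420],None,fx=5,fy=5,interpolation=2)[:,:400],cv2.resize(b[190:280,425:505],None,fx=5,fy=5,interpolation=2)]))
cv2.imwrite('pics/o_w.png',camera('wrist')[:,:,::-1])
E
```

```text
[ 0.56860942 -0.30326603  0.0259547 ] [-0.24053614 -0.38546208  0.16935273] 0.08514537308495479
```

View pics/o.png

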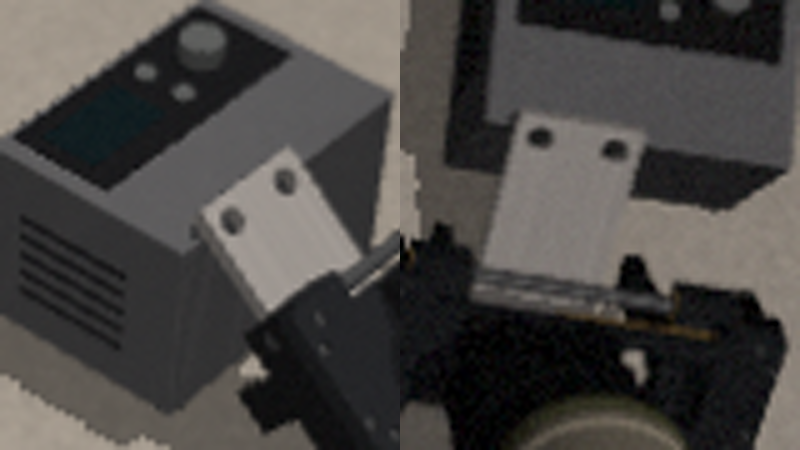

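View pics/o_w.png

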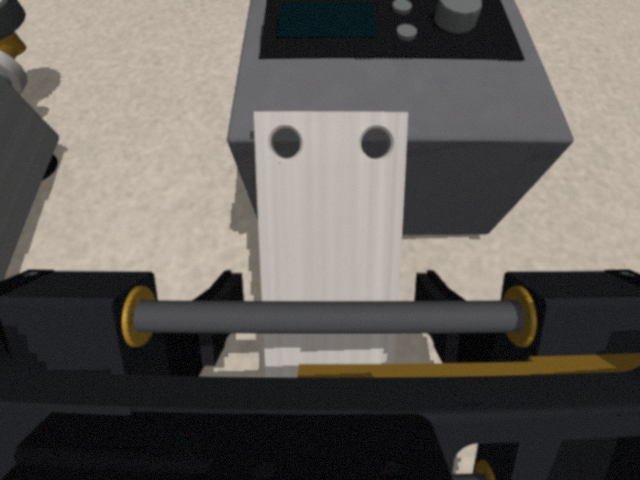

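The plate is leaning over the front's top edge and hasn't moved since release. Gaps are visible at both fingers. Now I back off along the tool axis.

Request:
{"api": "arm_command", "payload": {"targets": [[0, -8, 0, 0, 0, 0, 0], [0, -20, 0, 0, 0, 0, 0], [0, -40, 0, 0, 0, 0, 0], [0, -70, 0, 0, 0, 0, 0], [0, -100, 0, 0, 0, 0, 0], [0, -120, 0, 0, 0, 0, 0], [0, -120, 0, 0, 0, 0, 0]]}}

```text
time: 14.7
ee_pos: [0.4908, -0.3003, 0.1206]
eef_rot: [0.649, 0.279, -0.318, 0.633]
ft_force: [-0.2, -0.1, 0.9]
width: 0.0875
```

```bash
python3 - <<'E'
from h import *
s=read_state(); print(s['ee_pos'],s['ft_force'],s['joint_positions'].round(2))
a=camera('side')[:,:,::-1];b=camera('top')[:,:,::-1]
cv2.imwrite('pics/p.png',np.hstack([cv2.resize(a[80:170,330:420],None,fx=5,fy=5,interpolation=2)[:,:400],cv2.resize(b[190:280,425:505],None,fx=5,fy=5,interpolation=2)]))
# cover pre-grasp: above cover
go([.518,.3005,.24],down(-25))
E
```

```text
[ 0.49077197 -0.30031247  0.12056823] [-0.23211816 -0.10138069  0.93695329] [ 0.86 -0.02 -0.13  2.25 -0.93  0.52 -0.16]
t 14.8 pos [ 0.4916 -0.2991  0.1183] vel 0.034 shift [ -98.7   72.1 -600.1] rot [ 0.3634 -0.1316 -0.6892]
```

View pics/p.png

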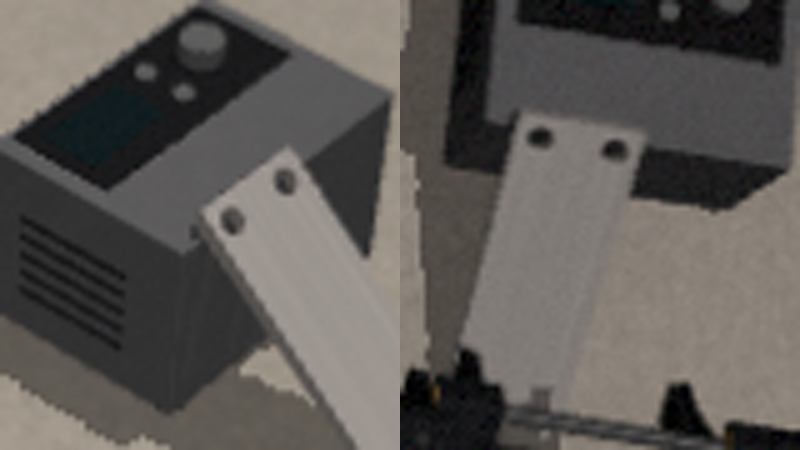

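```bash
python3 - <<'E'
from h import *
go([.48,-.28,.30],down(-10))
E
```

```text
t 14.8 pos [ 0.4916 -0.2991  0.1183] vel 0.034 shift [-147.4  107.   -18.3] rot [ 0.1124 -0.0403 -0.6968]
```

Request:
{"api": "arm_command", "payload": {"targets": [[0, -30, 18, 0, 0, 0, 0], [0, -60, 40, 0, 0.01, -0.005, -0.08], [0, -147, 107, -18, 0.112, -0.04, -0.697], [0, -147, 107, -18, 0.112, -0.04, -0.697], [0, -147, 107, -18, 0.112, -0.04, -0.697], [0, -147, 107, -18, 0.112, -0.04, -0.697], [0, -147, 107, -18, 0.112, -0.04, -0.697], [0, -147, 107, -18, 0.112, -0.04, -0.697]]}}

```text
time: 15.6
ee_pos: [0.4831, -0.2783, 0.2951]
eef_rot: [-0.54, -0.46, 0.541, -0.452]
ft_force: [-0.3, 0.2, -1.0]
width: 0.0868
```

```bash
python3 - <<'E'
from h import *
s=read_state(); print(s['joint_positions'].round(2))
go([.518,.3005,.24],down(-25))
E
```

```text
[ 0.75  0.18 -0.36  1.46  0.06  1.52 -1.35]
t 15.6 pos [ 0.4831 -0.2783  0.2951] vel 0.135 shift [  59.3  -62.6 -576. ] rot [ 0.267  -0.0047  0.011 ]
```

```bash
cat > chk.py <<'E'
from sim import *
q=read_state()['joint_positions']
for sg in (-1,1):
    print('sg',sg); w=[(np.array([.5,0.1,.28]),down(-15,sg)),(np.array([.518,.3005,.24]),down(-25,sg)),(np.array([.518,.3005,.003]),down(-25,sg)),(np.array([.518,.3005,.2]),down(-25,sg)),(np.array([.59,-.009,.2]),down(-2.5,sg)),(np.array([.59,-.009,.075]),down(-2.5,sg))]
    run(q,w,16)
E
python3 chk.py
```

```text
sg -1
  q [ 0.36  0.09 -0.68  1.6   0.06  1.47 -2.16] err mm 0.0 rot 0.0 marg 0.44
  q [-0.64  0.25  0.04  1.48 -0.01  1.41 -2.6 ] err mm 0.0 rot 0.0 marg 0.0
  q [-0.62  0.45  0.03  1.73 -0.02  0.96 -2.6 ] err mm 0.0 rot 0.0 marg 0.0
  q [-0.63  0.27  0.04  1.54 -0.01  1.33 -2.6 ] err mm 0.0 rot 0.0 marg 0.0
  q [-0.23  0.25  0.2   1.57 -0.05  1.33 -1.64] err mm 0.0 rot 0.0 marg 0.73
  q [-0.22  0.35  0.19  1.71 -0.07  1.09 -1.62] err mm 0.0 rot 0.0 marg 0.71
sg 1
  q [ 0.48  0.11 -0.81  1.6   0.08  1.47  0.97] err mm 0.0 rot 0.0 marg 0.59
  q [ 0.06  0.37 -0.86  1.44  0.28  1.46  0.34] err mm 0.0 rot 0.0 marg 0.6
  q [-0.    0.58 -0.77  1.69  0.45  1.06  0.22] err mm 0.0 rot 0.0 marg 0.7
  q [ 0.06  0.39 -0.85  1.5   0.3   1.39  0.33] err mm 0.0 rot 0.0 marg 0.62
  q [ 0.57  0.36 -0.8   1.52  0.26  1.37  1.29] err mm 0.0 rot 0.0 marg 0.67
  q [ 0.54  0.46 -0.76  1.66  0.34  1.15  1.23] err mm 0.0 rot 0.0 marg 0.71
```

Request:
{"api": "arm_command", "payload": {"targets": [[0, 2, -4, -30, -0.145, 0, 0], [0, 4, -8, -60, -0.29, 0, 0], [0, 6, -12, -90, -0.435, 0, 0], [0, 8, -16, -120, -0.58, 0, 0], [0, 10, -20, -150, -0.725, 0, 0], [0, 12, -24, -180, -0.87, 0, 0], [0, 14, -28, -210, -1.015, 0, 0], [0, 16, -32, -240, -1.16, 0, 0], [0, 18, -36, -270, -1.305, 0, 0], [0, 20, -40, -300, -1.45, 0, 0]]}}

```text
time: 16.6
ee_pos: [0.4925, 0.0238, 0.2787]
eef_rot: [0.102, 0.7, -0.1, 0.7]
ft_force: [0.6, -0.5, 0.2]
width: 0.087
```

```bash
python3 - <<'E'
from h import *
s=read_state(); print(s['joint_positions'].round(2))
go([.518,.3005,.24],down(-25,1))
E
```

```text
[ 0.52  0.05 -0.67  1.64  0.03  1.46 -0.44]
t 16.6 pos [0.4925 0.0238 0.2787] vel 0.789 shift [ 39.4 272.5 -54. ] rot [-1.422e+00  7.000e-04 -2.700e-03]
```

Request:
{"api": "arm_command", "payload": {"targets": [[0, 4, 27, -5, -0.142, 0, 0], [0, 8, 54, -11, -0.284, 0, 0], [0, 12, 81, -16, -0.426, 0, 0], [0, 16, 108, -22, -0.568, 0, 0], [0, 20, 136, -27, -0.71, 0, 0], [0, 24, 163, -32, -0.852, 0, 0], [0, 28, 190, -38, -0.995, 0, 0], [0, 32, 218, -43, -1.137, 0, 0], [0, 36, 245, -49, -1.28, 0, 0], [0, 39, 272, -54, -1.422, 0, 0]]}}

```text
time: 17.6
ee_pos: [0.5194, 0.2995, 0.2397]
eef_rot: [-0.379, 0.596, 0.381, 0.596]
ft_force: [0.3, 0.8, -0.1]
width: 0.0869
```

Request:
{"api": "arm_command", "payload": {"targets": [[0, 0, 0, 0, 0, 0, 0], [0, 0, 0, 0, 0, 0, 0], [0, 0, 0, 0, 0, 0, 0]]}}

```text
time: 17.9
ee_pos: [0.5201, 0.2973, 0.2406]
eef_rot: [-0.377, 0.598, 0.378, 0.598]
ft_force: [0.1, 0.2, -0.2]
width: 0.087
```

```bash
python3 - <<'E'
from h import *
s=read_state(); print(s['joint_positions'].round(2))
go([.518,.3005,.24],down(-25,1))
b=camera('wrist')[:,:,::-1].copy(); c=cam('wrist',s)
cv2.imwrite('pics/q_w.png',b)
a=np.radians(-25); e=np.array([np.cos(a),np.sin(a)]); f=np.array([-e[1],e[0]])
for l,w,z in ((73,18,8),(-73,18,8),(-73,-18,8),(73,-18,8),(45,6,50),(45,-6,50),(-45,6,50),(-45,-6,50)):
    p=proj(c,np.r_[np.array([.5185,.301])+e*l/1e3+f*w/1e3,z/1e3])[0]; print(p.round(1)); cv2.drawMarker(b,tuple(int(v) for v in p),(0,0,255),0,8)
cv2.imwrite('pics/q_w2.png',b)
cv2.imwrite('pics/q_t.png',camera('top')[:,:,::-1])
E
```

```text
[ 0.13  0.4  -0.95  1.43  0.32  1.47  0.31]
t 17.9 pos [0.5201 0.2973 0.2406] vel 0.009 shift [0.6 3.3 2. ] rot [-0.0089  0.0005 -0.0013]
[346.1 261.2]
[346.6 141.7]
[315.6 142. ]
[317.6 261.4]
[337.3 249.5]
[326.7 249.6]
[337.1 168.3]
[325.8 168.4]
```

View pics/q_w2.png

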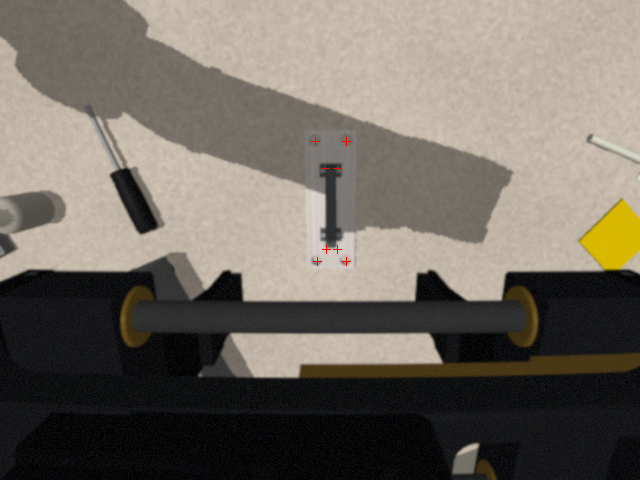

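View pics/q_t.png

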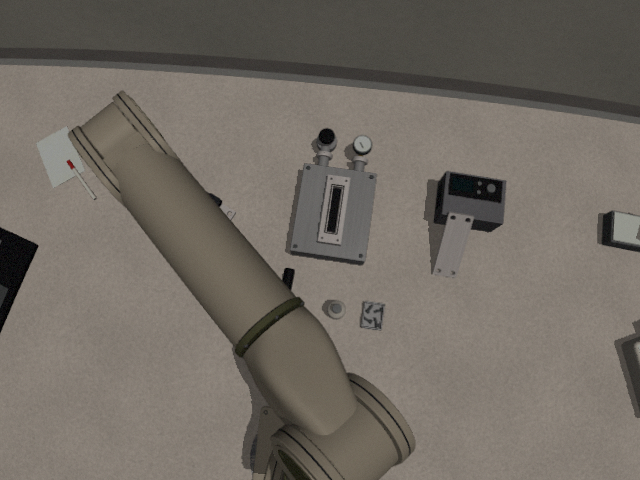

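```bash
python3 - <<'E'
from h import *
crop('pics/q_w.png','pics/q2.png',280,110,380,280,4)
E
```

```text
(no output)
```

View pics/q2.png

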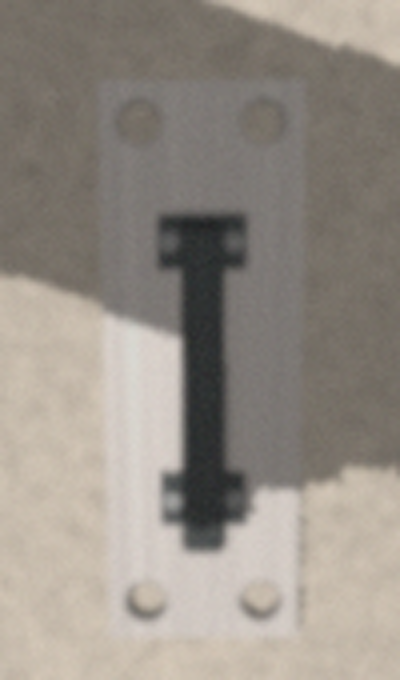

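```bash
python3 - <<'E'
from h import *
s=read_state(); c=cam('wrist',s)
l=(np.array([(138,122),(263,122),(262,598),(148,598)],float)+.5)/4-.5+[280,110]
P=atz(c,l,.008); cen=P.mean(0); a=(P[2]+P[3]-P[0]-P[1])/2; print(P.round(4),cen.round(4),np.linalg.norm(a),np.degrees(np.arctan2(a[1],a[0])))
bar=atz(c,(np.array([(203,548)],float)+.5)/4-.5+[280,110],.045); print(bar)
go([cen[0],cen[1],.06],down(-25,1))
E
```

```text
[[0.4425 0.3146 0.008 ]
 [0.4582 0.3474 0.008 ]
 [0.5897 0.2861 0.008 ]
 [0.5742 0.2536 0.008 ]] [0.5162 0.3005 0.008 ] 0.1451489313061516 -24.90996360164668
[[0.55720072 0.28083137 0.045     ]]
t 18.0 pos [0.5204 0.297  0.2409] vel 0.004 shift [180.9   5.2   1.2] rot [-0.0092  0.0006 -0.0007]
```

Request:
{"api": "arm_command", "payload": {"targets": [[0, 30, 4.5, 1, -0.009, 0, 0], [0, 70, 4.5, 1, -0.009, 0, 0], [0, 110, 4.5, 1, -0.009, 0, 0], [0, 150, 4.5, 1, -0.009, 0, 0], [0, 180, 4.5, 1, -0.009, 0, 0], [0, 200, 4.5, 1, -0.009, 0, 0], [0, 215, 4.5, 1, -0.009, 0, 0], [0, 228, 4.5, 1, -0.009, 0, 0], [0, 237, 4.5, 1, -0.009, 0, 0], [0, 237, 4.5, 1, -0.009, 0, 0]]}}

```text
time: 19.0
ee_pos: [0.516, 0.3008, 0.0032]
eef_rot: [-0.38, 0.596, 0.381, 0.596]
ft_force: [-0.0, 0.2, -0.5]
width: 0.087
```

```bash
python3 - <<'E'
from h import *
s=read_state(); print(s['ft_force'])
go([.517,.3005,.003],down(-25,1))
cv2.imwrite('pics/r_w.png',camera('wrist')[:,:,::-1]);
b=camera('side')[:,:,::-1]; cv2.imwrite('pics/r_s.png',cv2.resize(b[290:430,130:290],None,fx=5,fy=4,interpolation=2))
E
```

```text
[-0.02583681  0.19687728 -0.51668086]
t 19.0 pos [0.516  0.3008 0.0032] vel 0.019 shift [ 0.2 -1.1  0.2] rot [ 0.0017 -0.0001 -0.0017]
```

View pics/r_w.png

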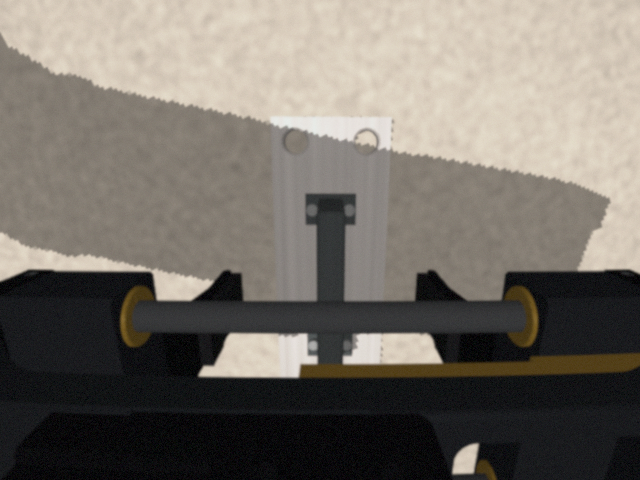

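View pics/r_s.png

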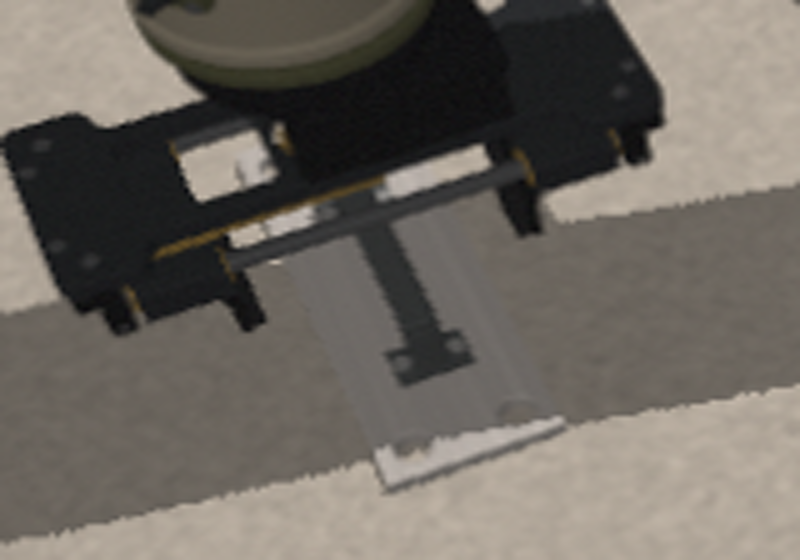

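Request:
{"api": "arm_command", "payload": {"targets": [[255, 0, -1, 0, 0, 0, 0], [255, 0, -1, 0, 0, 0, 0], [255, 0, -1, 0, 0, 0, 0], [255, 0, -1, 0, 0, 0, 0], [255, 0, -1, 0, 0, 0, 0], [255, 0, -1, 0, 0, 0, 0], [255, 0, -1, 0, 0, 0, 0], [255, 0, -1, 0, 0, 0, 0], [255, 0, -1, 0, 0, 0, 0], [255, 0, -1, 0, 0, 0, 0]], "newtons": 50}}

```text
time: 20.1
ee_pos: [0.517, 0.3007, 0.0039]
eef_rot: [-0.38, 0.596, 0.381, 0.596]
ft_force: [-0.0, 0.5, 0.8]
width: 0.0151
```

Request:
{"api": "arm_command", "payload": {"targets": [[255, 0, 0, 0, 0, 0, 0], [255, 0, 0, 0, 0, 0, 0], [255, 0, 0, 0, 0, 0, 0]]}}

```text
time: 20.4
ee_pos: [0.5171, 0.3008, 0.0039]
eef_rot: [-0.38, 0.596, 0.381, 0.596]
ft_force: [0.8, 1.7, -1.1]
width: 0.0113
```

Gripped at about 12 mm. I'll lift straight up and check.

Request:
{"api": "arm_command", "payload": {"targets": [[255, -5, 0, 0, 0, 0, 0], [255, -20, 0, 0, 0, 0, 0], [255, -50, 0, 0, 0, 0, 0], [255, -90, 0, 0, 0, 0, 0], [255, -130, 0, 0, 0, 0, 0], [255, -170, 0, 0, 0, 0, 0], [255, -190, 0, 0, 0, 0, 0], [255, -190, 0, 0, 0, 0, 0], [255, -190, 0, 0, 0, 0, 0]]}}

```text
time: 21.3
ee_pos: [0.517, 0.3004, 0.1939]
eef_rot: [-0.38, 0.596, 0.381, 0.596]
ft_force: [-0.1, -0.6, -3.1]
width: 0.0112
```

```bash
python3 - <<'E'
from h import *
s=read_state(); print(s['ft_force'],s['width'],s['joint_positions'].round(2))
go([.585,-.009,.19],down(-2.5,1))
cv2.imwrite('pics/s_w.png',camera('wrist')[:,:,::-1]);
cv2.imwrite('pics/s_s.png',camera('side')[:,:,::-1])
E
```

```text
[-0.09123396 -0.64957952 -3.06462612] 0.01124449280158712 [ 0.12  0.43 -0.95  1.51  0.35  1.39  0.29]
t 21.3 pos [0.517  0.3004 0.1939] vel 0.027 shift [   3.6 -191.8 -252.1] rot [-0.3906  0.0006 -0.0007]
```

View pics/s_w.png

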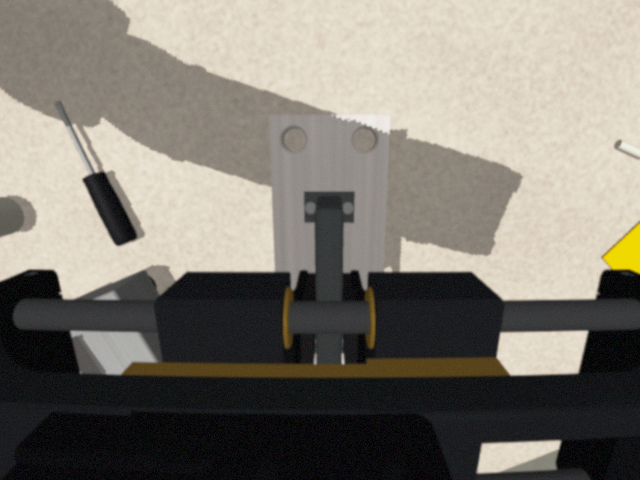

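View pics/s_s.png

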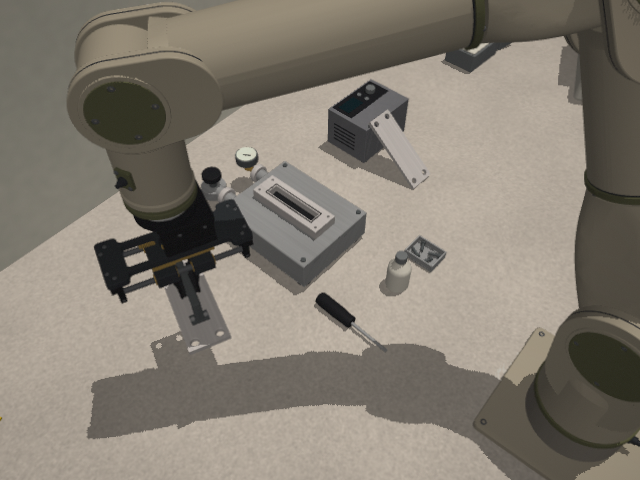

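```bash
python3 - <<'E'
from h import *
crop('pics/q_t.png','pics/t1.png',310,165,355,255,7)
crop('pics/i_s.png','pics/t2.png',245,165,345,245,7)
crop('pics/s_w.png','pics/t3.png',255,105,405,235,5)
E
```

```text
(no output)
```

View pics/t1.png

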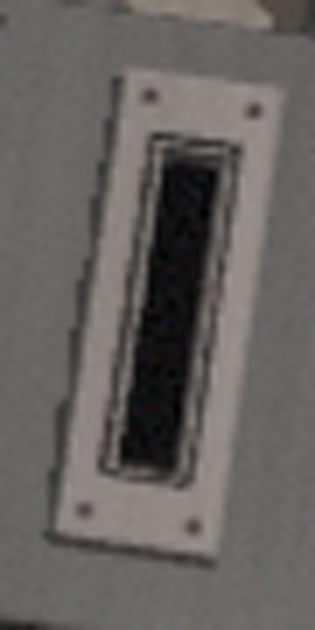

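View pics/t2.png

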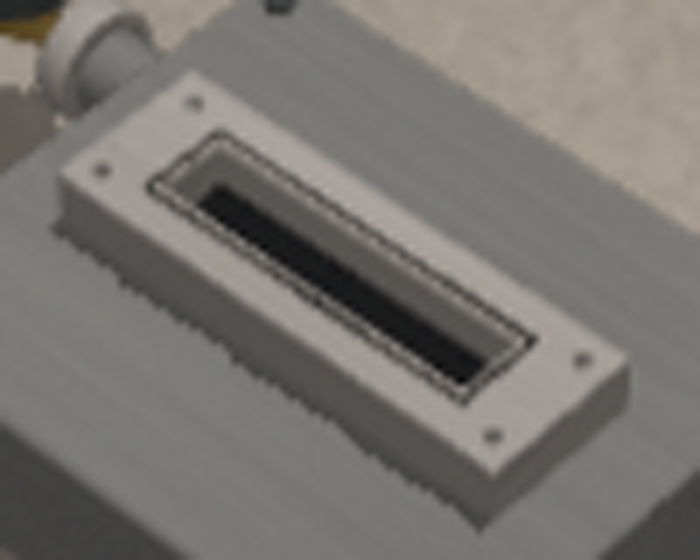

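View pics/t3.png

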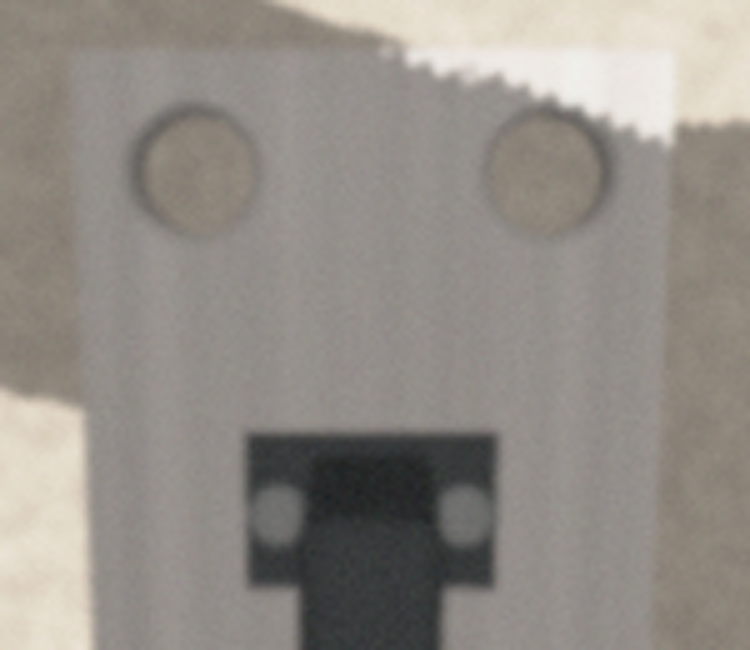

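```bash
cat > mt.py <<'E'
from m import *
E
python3 - <<'E'
from m import *
print('-----')
rep('mountT',pts(T,[(150,96),(254,110),(194,526),(84,510)],310,165,7,.095))
rep('mountS',pts(S,[(102,170),(194,103),(583,359),(493,436)],245,165,7,.095))
print(pts(T,[(150,96),(254,110),(194,526),(84,510)],310,165,7,.095).round(4)); print(pts(S,[(102,170),(194,103),(583,359),(493,436)],245,165,7,.095).round(4))
# cover holes in tool
p=camera_params('wrist'); M=np.array(p['mount']); K,d=p['intrinsics'],p['dist']
l=(np.array([(195.5,171),(547,171)])+.5)/5-.5+[255,105]
u=cv2.undistortPoints(l.reshape(-1,1,2),K,d).reshape(-1,2); r=np.c_[u,np.ones(2)]@M[:3,:3].T; o=M[:3,3]
t=(-.0041-o[0])/r[:,0]; print('holes tool',(o+r*t[:,None]).round(4))
E
```

```text
blankT c [ 0.5929 -0.0083] L 0.1702 W 0.0616 angL -0.98 angW 89.53
blankholesT c [ 0.5932 -0.0084] L 0.1461 W 0.0356 angL -1.06 angW 88.24
blankS c [ 0.5904 -0.0094] L 0.1684 W 0.0593 angL -1.1 angW 90.37
chT c [ 0.5918 -0.0081] L 0.2186 W 0.1758 angL -2.64 angW 87.87
chS c [ 0.5891 -0.0092] L 0.2159 W 0.1754 angL -2.49 angW 87.23
coverT c [0.5182 0.3   ] L 0.1676 W 0.059 angL -24.95 angW 64.22
coverhT c [0.5189 0.3016] L 0.1459 W 0.0363 angL -25.08 angW 65.82
ctT c [ 0.6564 -0.3391] L 0.1088 W 0.1468 angL -2.92 angW 87.28
ctS c [ 0.6537 -0.3393] L 0.1094 W 0.146 angL -3.89 angW 86.68
[[ 0.59873648 -0.40990926  0.1       ]
 [ 0.60539133 -0.26273448  0.1       ]] [[ 0.59453466 -0.40816419  0.1       ]
 [ 0.60377337 -0.26298848  0.1       ]]
[[ 0.60908622 -0.26409742  0.        ]
 [ 0.60078313 -0.40732101  0.        ]] [[ 6.08036264e-01 -2.71266407e-01 -1.11022302e-16]
 [ 6.00191917e-01 -4.20291498e-01  0.00000000e+00]]
dish [[ 0.35742812 -0.12877037  0.018     ]] bottle [[ 0.35826087 -0.0388376   0.09      ]] driver [[0.4485332  0.08608303 0.01      ]
 [0.30021121 0.09574649 0.01      ]]
-----
mountT c [ 0.593  -0.0084] L 0.1458 W 0.0363 angL -2.69 angW 87.8
mountS c [ 0.5907 -0.0106] L 0.1458 W 0.0361 angL -2.6 angW 87.33
[[ 0.6665  0.0061  0.095 ]
 [ 0.6652 -0.0296  0.095 ]
 [ 0.5194 -0.0233  0.095 ]
 [ 0.521   0.0135  0.095 ]]
[[ 0.6645  0.004   0.095 ]
 [ 0.6625 -0.0319  0.095 ]
 [ 0.5171 -0.0255  0.095 ]
 [ 0.5185  0.0108  0.095 ]]
holes tool [[-0.0041  0.0738 -0.0181]
 [-0.0041  0.0738  0.0173]]
```

```bash
python3 - <<'E'
from h import *
go([.592,-.0095,.19],down(-2.6,1))
E
```

```text
t 21.4 pos [0.5166 0.2999 0.1925] vel 0.009 shift [   2.4 -198.6 -248.9] rot [-0.3889 -0.0008 -0.0026]
```

Request:
{"api": "arm_command", "payload": {"targets": [[255, 0, -10, -12, -0.02, 0, 0], [255, 0, -30, -37, -0.06, 0, 0], [255, 0, -55, -69, -0.11, 0, 0], [255, 0, -82, -103, -0.16, 0, 0], [255, 0, -109, -137, -0.215, 0, 0], [255, 1, -136, -171, -0.268, 0, 0], [255, 1, -161, -203, -0.317, 0, 0], [255, 2, -182, -229, -0.358, -0.001, -0.002], [255, 2, -194, -244, -0.381, -0.001, -0.003], [255, 2, -198.6, -249, -0.389, -0.001, -0.003]]}}

```text
time: 22.4
ee_pos: [0.5922, -0.012, 0.1898]
eef_rot: [-0.487, 0.512, 0.488, 0.512]
ft_force: [0.7, 0.3, -2.7]
width: 0.0118
```

Request:
{"api": "arm_command", "payload": {"targets": [[255, 0, 0, 0, 0, 0, 0], [255, 0, 0, 0, 0, 0, 0], [255, 0, 0, 0, 0, 0, 0]]}}

```text
time: 22.7
ee_pos: [0.5922, -0.0069, 0.1915]
eef_rot: [-0.489, 0.51, 0.489, 0.512]
ft_force: [0.4, 0.5, -3.1]
width: 0.0112
```

```bash
python3 - <<'E'
from h import *
s=read_state(); print(s['ft_force'],s['width'])
go([.592,-.0095,.14],down(-2.6,1))
cv2.imwrite('pics/u_w.png',camera('wrist')[:,:,::-1]);
E
```

```text
[ 0.4130948   0.47126463 -3.08465207] 0.011159422655391825
t 22.7 pos [ 0.5922 -0.0069  0.1915] vel 0.005 shift [51.5  0.2 -2.7] rot [0.0022 0.0019 0.002 ]
```

View pics/u_w.png

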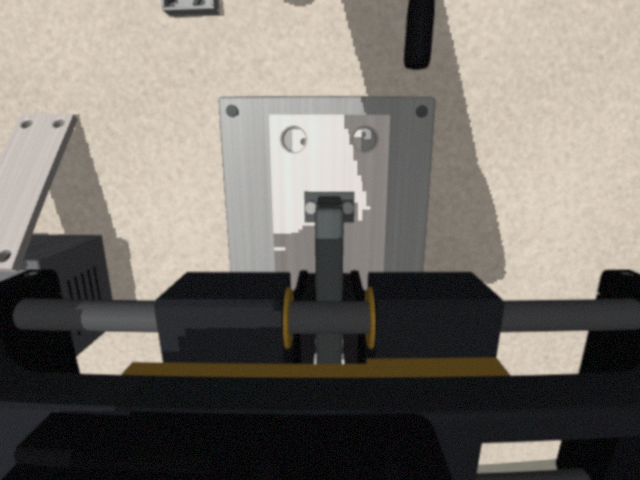

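Cover held level above the mount, and the tapped holes show through its near-end holes. Next I descend to ee z ≈ 0.125 (underside about 26 mm above the mount) and measure.

Request:
{"api": "arm_command", "payload": {"targets": [[255, 10, 0, -0.5, 0.0005, 0, 0], [255, 25, 0, -1, 0.001, 0.001, 0.001], [255, 40, 0, -2, 0.002, 0.001, 0.001], [255, 55, 0, -2.5, 0.002, 0.002, 0.002], [255, 64, 0, -2.7, 0.002, 0.002, 0.002], [255, 66, 0, -2.7, 0.002, 0.002, 0.002], [255, 66, 0, -2.7, 0.002, 0.002, 0.002]]}}

```text
time: 23.45
ee_pos: [0.5926, -0.0114, 0.1253]
eef_rot: [-0.488, 0.512, 0.488, 0.512]
ft_force: [0.6, 0.3, -2.4]
width: 0.0113
```

```bash
python3 - <<'E'
from h import *
s=read_state(); print(s['ft_force'],s['width'],s['joint_positions'].round(2))
go([.592,-.0095,.114],down(-2.6,1))
cv2.imwrite('pics/v_w.png',camera('wrist')[:,:,::-1]);cv2.imwrite('pics/v_t.png',camera('top')[:,:,::-1]);cv2.imwrite('pics/v_s.png',camera('side')[:,:,::-1])
crop('pics/v_w.png','pics/v1.png',255,95,405,235,5)
crop('pics/v_s.png','pics/v2.png',225,140,375,260,5)
E
```

```text
[ 0.6233024   0.28833575 -2.39552791] 0.011283174049927392 [ 0.65  0.46 -0.91  1.61  0.38  1.26  1.2 ]
t 23.45 pos [ 0.5926 -0.0114  0.1253] vel 0.016 shift [11.3  0.7  1.9] rot [-0.0019 -0.0003 -0.0001]
```

View pics/v1.png

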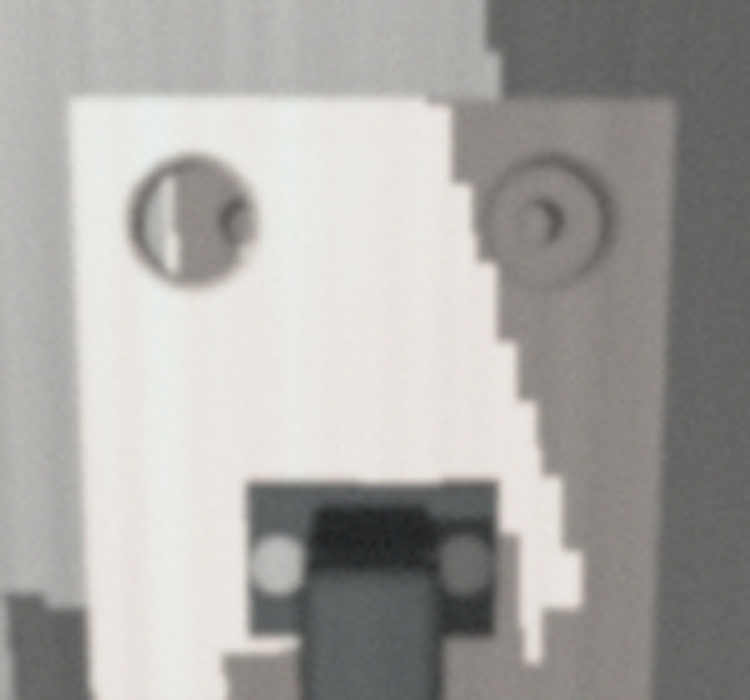

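View pics/v2.png

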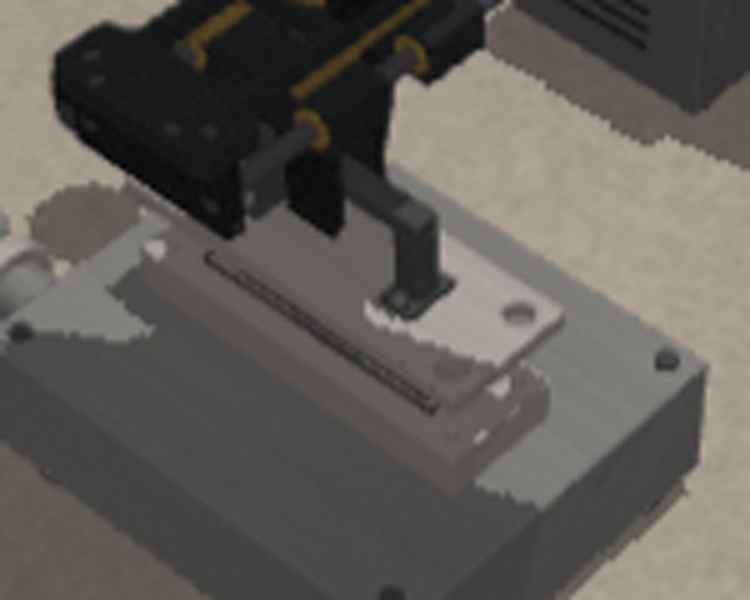

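View pics/v_t.png

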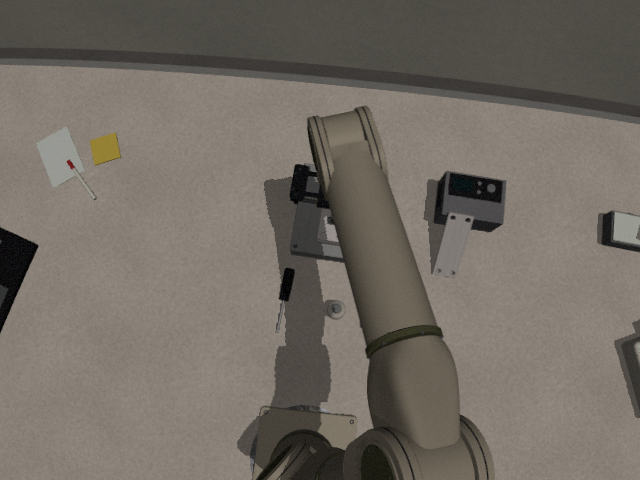

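```bash
cat > al.py <<'E'
from h import *
def tool_pts(px,x):
    p=camera_params('wrist'); M=np.array(p['mount'])
    u=cv2.undistortPoints(np.array(px,float).reshape(-1,1,2),p['intrinsics'],p['dist']).reshape(-1,2); r=np.c_[u,np.ones(len(u))]@M[:3,:3].T; o=M[:3,3]
    return o+r*((np.asarray(x)-o[0])/r[:,0])[:,None]
E
python3 - <<'E'
from al import *
f=lambda l:(np.array(l,float)+.5)/5-.5+[255,95]
c=tool_pts(f([(193,221),(549,222)]),-.0041); t=tool_pts(f([(239,222),(538,222)]),.0303)
print(c.round(4),t.round(4),'diff mm',((t-c)*1000).round(1))
E
```

```text
[[-0.0041  0.074  -0.0184]
 [-0.0041  0.0739  0.0175]] [[ 0.0303  0.0747 -0.0163]
 [ 0.0303  0.0747  0.0195]] diff mm [[34.4  0.7  2.1]
 [34.4  0.8  2. ]]
```

Request:
{"api": "arm_command", "payload": {"targets": [[255, 2, 0.4, 1, -0.001, 0, 0], [255, 5, 0.7, 2, -0.002, 0, 0], [255, 8, 0.7, 2, -0.002, 0, 0], [255, 10, 0.7, 2, -0.002, 0, 0], [255, 11, 0.7, 2, -0.002, 0, 0], [255, 11, 0.7, 2, -0.002, 0, 0], [255, 11, 0.7, 2, -0.002, 0, 0]]}}

```text
time: 24.3
ee_pos: [0.5921, -0.0095, 0.1145]
eef_rot: [-0.489, 0.511, 0.488, 0.511]
ft_force: [-0.5, -0.1, -2.6]
width: 0.0116
```

```bash
python3 - <<'E'
from h import *
s=read_state(); print(s['ft_force'],s['width'],np.abs(s['joint_vel']).max())
go([.592,-.0095,.114],down(-2.6,1))
cv2.imwrite('pics/w_w.png',camera('wrist')[:,:,::-1]);cv2.imwrite('pics/w_s.png',camera('side')[:,:,::-1])
crop('pics/w_w.png','pics/w1.png',270,105,390,165,6)
crop('pics/w_s.png','pics/w2.png',225,140,375,260,5)
crop('pics/w_s.png','pics/w3.png',320,70,440,190,5)
go([.592,-.0095,.114],down(-2.6,1))
E
```

```text
[-0.53687249 -0.09934595 -2.64879108] 0.0116149237004757 0.002033364237115005
t 24.3 pos [ 0.5921 -0.0095  0.1145] vel 0.002 shift [ 0.5  0.1 -0. ] rot [ 0.     -0.0005  0.0003]
t 24.4 pos [ 0.5921 -0.0095  0.1146] vel 0.002 shift [ 0.6  0.1 -0. ] rot [-0.     -0.0005  0.0005]
```

View pics/w1.png

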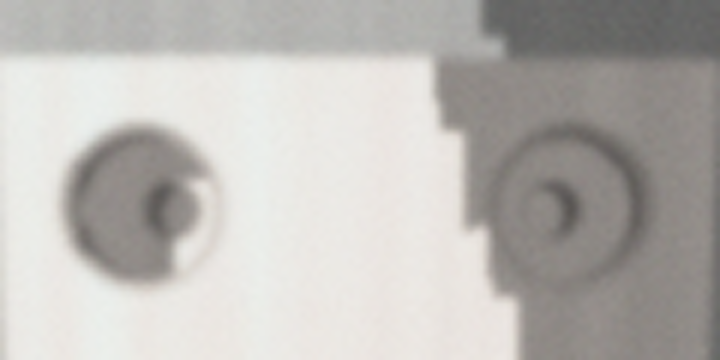

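View pics/w2.png

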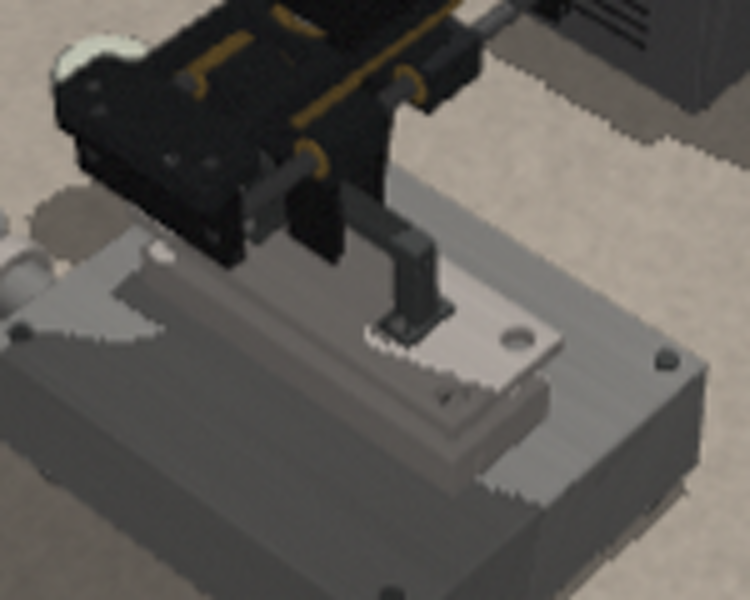

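View pics/w3.png

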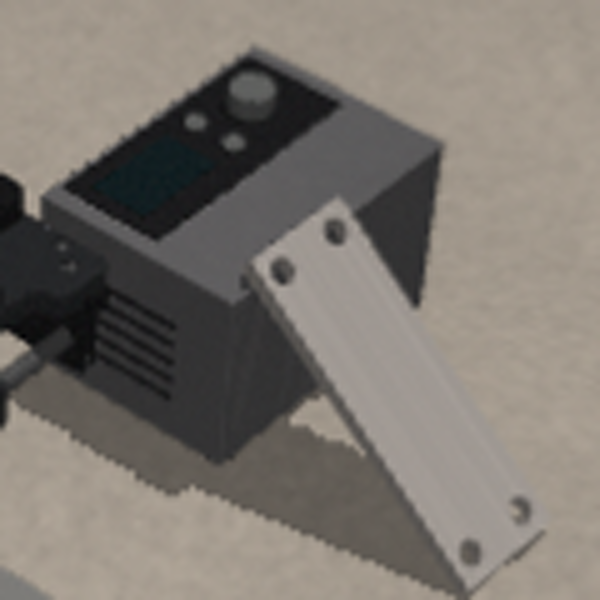

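```bash
python3 - <<'E'
from al import *
s=read_state()
f=lambda l:(np.array(l,float)+.5)/6-.5+[270,105]
c=tool_pts(f([(140,204),(566,204)]),-.0041); t=tool_pts(f([(174,209),(551,209)]),s['ee_pos'][2]-.095)
print('diff mm',((t-c)*1000).round(1), (c*1000).round(1))
# lean: fit plate pose by reprojection, side corners + v_t corners
S=cam('side')
from scipy.optimize import least_squares
loc=np.array([(.085,.03,.008),(.085,-.03,.008),(-.085,.03,.008),(-.085,-.03,.008),(.073,.018,.008),(.073,-.018,.008),(-.073,.018,.008),(-.073,-.018,.008)])
obs=(np.array([(250,262),(340,197),(468,590),(545,530),(283,270),(336,232),(470,552),(519,511)],float)+.5)/5-.5+[320,70]
def model(x): return x[:3]+R.from_euler('zyx',x[3:]).apply(loc)
r=least_squares(lambda x:(proj(S,model(x))-obs).ravel(),[.56,-.305,.055,-.05,-.7,0])
print('blank',r.x.round(3),'rms px',np.sqrt((r.fun**2).mean()).round(2)); n=R.from_euler('zyx',r.x[3:]).apply([0,0,1]); print('tilt deg',np.degrees(np.arccos(n[2])))
print(model(r.x).round(3)[:4])
# cover visible hole near (517,338),( 452,393) in w2; compare with prediction
Rm=R.from_quat(s['eef_rot']).as_matrix()
for y in (.0738,-.0722):
  for z in (.0177,-.0183):
    P=s['ee_pos']+Rm@[-.0041,y,z]; print(P.round(4),((proj(S,P)[0]-[225,140]+.5)*5-.5).round(0))
for y in (.0858,): 
  for z in (.0297,-.0303):
    P=s['ee_pos']+Rm@[-.0041,y,z]; print('corner',((proj(S,P)[0]-[225,140]+.5)*5-.5).round(0))
E
```

```text
diff mm [[23.7  0.1  0.8]
 [23.7  0.1  0.9]] [[ -4.1  74.1 -18.5]
 [ -4.1  74.1  17.2]]
blank [ 0.545 -0.306  0.049 -0.072 -0.666  0.002] rms px 0.47
tilt deg 38.15319076330456
[[ 0.609 -0.283  0.109]
 [ 0.605 -0.342  0.106]
 [ 0.475 -0.27   0.005]
 [ 0.472 -0.33   0.002]]
[0.5192 0.0115 0.1187] [449. 394.]
[ 0.5176 -0.0244  0.1187] [515. 339.]
[0.665  0.0049 0.1188] [165. 203.]
[ 0.6634 -0.031   0.1188] [232. 155.]
corner [451. 429.]
corner [561. 337.]
```

Request:
{"api": "arm_command", "payload": {"targets": [[255, 0.5, 0.1, 0.7, 0, 0, 0], [255, 0.5, 0.1, 0.7, 0, 0, 0], [255, 0.5, 0.1, 0.7, 0, 0, 0], [255, 0.5, 0.1, 0.7, 0, 0, 0], [255, 0.5, 0.1, 0.7, 0, 0, 0], [255, 0.5, 0.1, 0.7, 0, 0, 0]]}}

```text
time: 25.0
ee_pos: [0.592, -0.0088, 0.114]
eef_rot: [-0.489, 0.511, 0.488, 0.511]
ft_force: [0.7, 0.5, -3.0]
width: 0.0115
```

```bash
python3 - <<'E'
from h import *
s=read_state(); print(s['ft_force'],s['width'],np.abs(s['joint_vel']).max(),s['ee_pos'])
cv2.imwrite('pics/x_w.png',camera('wrist')[:,:,::-1])
crop('pics/x_w.png','pics/x1.png',270,105,390,165,6)
E
```

```text
[ 0.74300577  0.52347357 -3.04991772] 0.011487431196468965 0.0016302014861513806 [ 0.59198677 -0.00882682  0.11402374]
```

View pics/x1.png

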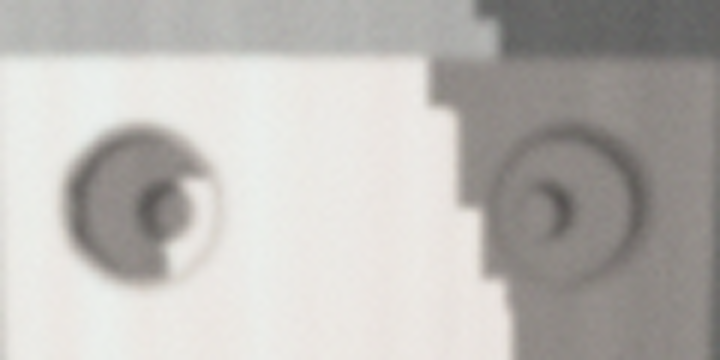

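Both tapped holes show whole and nearly symmetric in the near-end holes, and the arm is still. Handing in.

```bash
python3 -c "
from bench import *
print(close_job())"
```

```text
the job is handed in; nothing more can be done
None
```

I handed the job in at about 25 s. The blank plate is leaning against the control unit, let go, and the cover is held by its handle over the bare mount. No verdict was reported.

**Blank:** it rests at about 38° over the top edge of the unit's front, with its lower end on the bench. It looked unmoved in the pictures after release. I did not measure its contact with the unit directly after letting go.

**Cover:** by the last reading its underside is about 15 mm above the mount, and the side view matched a level plate. The arm was still and the handle gripped at 11.5 mm. The last measured hole offset at the near end was under 1 mm. I shifted the cover 0.7 mm to correct it, and the picture afterwards shows both tapped holes whole. I could not see the two far-end holes directly. Their alignment rests on the measured mount angle and the near-end pair.

**What went wrong on the way:**
- **First grasp of the blank:** it missed because the fingertips sit about 23 mm behind the reported TCP. I measured that and corrected for it.
- **Steeper lean:** a 50° lean ran into joint limits, so I used a 40° approach instead.
- **Push against the unit:** the wrist force briefly read about 50 N as the blank met the unit, and I backed off at once. That is under the 120 N wrist limit. The load was most likely on the blank itself, not on the arm or gripper body, which has the 40 N limit, but I could not confirm it.

The dish, screwdriver and bottle were not touched as far as the pictures show.

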